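# Loupe off its hook and into the drawer

### The job

Lift the loupe up and off its hook, lay it flat on the cork mat and let go of it; then take it up again the other way, flat, lay it in the open drawer with the lens towards the drawer's front and the handle towards the back, and push the drawer fully shut. It is glass: never let it drop or fling it. Leave the other things on the bench where they are.

Things in the scene. Friction and masses are not known exactly. Their poses are not given: they have to be found in the camera images.
- loupe: magnifier 159 mm long, ~0.14 kg: dark lens ring 64 mm across, 24 thick; brown handle 20 wide, 12 thick at mid-thickness, 30 to 96 mm from lens centre, then an eye. Origin: lens centre on one face; x along the handle, z lens axis into the ring (mid-thickness z = 12 mm). Starts hanging by the eye, x up, z level away from the post. Lying flat it rests on the lens ring, handle 6 mm clear
- loupe_eye (a point): centre of the brass eye ring at the loupe's handle end (36 mm outside, 26 mm hole, 10 mm thick), 109 mm from the lens centre, at mid-thickness; the hook passes through it at the start
- stand: fixed steel hook stand; origin on the bench, base plate 110 x 90 x 12 mm. Post 16 mm thick, 283 mm high, at x = +20 mm. At height 250 mm an 8 mm wire runs level from the post along -x to x = -75 mm, then slants up and out to its tip at x = -90 mm, height 275 mm. The loupe hangs near x = -60 mm and must rise about 30 mm on its way out
- hook_tip (a point): end of the hook's upturned tip
- mat: fixed cork mat, 180 (x) x 130 (y) x 5 mm. Origin: centre of its underside
- drawer_front (a point): point inside the drawer, on its floor at the middle of the front wall's foot; moves with it; x points to the drawer's back. Inside it is 275 mm (x) by 178 mm (y = -89 to 89), side walls 56 mm above this floor. Front panel 214 mm wide, outer face at x = -21 mm, top 66 mm above the floor. The cabinet, 320 x 220 x 100 mm high, covers the back part of the open drawer
- cab_drawer0_handle (a point): middle of the level brass bar handle on the drawer's front, 35 mm out from the front face; the bar is 110 mm long and runs along the front
- cab_drawer0 (a joint): how far the drawer stands open, m: 0 shut, about 0.2 open; it slides stiffly
- pen: bystander: brown pen, 137 mm long along x, 13 mm thick; origin under its middle
- dividers: bystander: steel dividers lying flat, 170 mm long along x, 64 mm wide; origin near the middle, on the bench
- wedge: bystander: stepped brass feed wedge 90 x 28 x 12 mm; origin under its middle
- jar: bystander: amber glass jar, 60 mm across, 75 mm high; origin under its middle
- tin: bystander: flat round tin, 72 mm across, 45 mm high; origin under its middle
- screwdriver: bystander: screwdriver with brown handle, 160 mm long along x; origin under its middle
There are look-alikes about, which are no part of the job. Of the things shaped like the mat, the cork one is meant. Leave any orange look-alike of the loupe alone.

How it is judged:
On the way, in this order (a step that is already met when the one before it is completed fails the run):
1. the loupe is held in the fingers, off the hook and clear of it (distance between loupe_eye and hook_tip above 0.08 m and contact force between the fingers and loupe above 0.3 N), for 0.1 s.
2. the loupe lies flat and still with its lens on the cork mat, and the fingers have let go of it (x of loupe in the frame of mat between -0.09 and 0.09 m and y of loupe in the frame of mat between -0.065 and 0.065 m and (angle between loupe's own z axis and vertical below 0.15 rad or angle between loupe's own z axis and vertical above 2.99 rad) and height (world z) of loupe below 0.04 m and contact force between loupe and mat above 0.2 N and contact force between the fingers and loupe below 0.05 N and linear speed of loupe below 0.03 m/s), for 0.3 s.
At the end, for the whole second after the job is handed in: The drawer is shut (less than 10 mm open) and the loupe lies at rest in it, flat on its floor (within 0.15 rad, either face up), the lens in the front part (lens centre no more than 30 mm behind the drawer's middle) and the eye end towards the back (no more than 30 mm in front of the middle) (value of joint cab_drawer0 below 0.01 m and (angle between loupe's own z axis and vertical below 0.15 rad or angle between loupe's own z axis and vertical above 2.99 rad) and linear speed of loupe below 0.02 m/s and x of loupe in the frame of drawer_front between 0 and 0.1675 m and y of loupe in the frame of drawer_front between -0.089 and 0.089 m and x of loupe_eye in the frame of drawer_front above 0.1075 m and z of loupe in the frame of drawer_front between -0.01 and 0.04 m); the robot touches nothing.
It fails at once if the loupe falls or flies: faster than 0.6 m/s while no finger touches it (linear speed of loupe above 0.6 m/s and contact force between the fingers and loupe below 0.01 N).
It fails at once if one of the six bystanders is moved by more than 30 mm (distance of any of pen, dividers, wedge, jar, tin, screwdriver from where it was at the start of the episode above 0.03 m).
It also fails if it takes over 72 s, if anything falls off the work surface, if the arm or the gripper's body presses on something with over 40 N, if the wrist force passes 120 N, or if a joint passes its speed limit or range.

### The arm

A 6-joint arm with a two-finger parallel gripper is mounted at the origin on the work surface. World frame = base frame: x ahead of the robot, y to its left, z up, the work surface at z = 0. Lengths are in m, angles in rad, forces in N, time in s.
With the tool pointing down it reaches from about 0.25 to 0.725 m from the base axis. Payload 4 kg.
Tool frame: the origin (TCP) lies at the very end of the fingers, on their centre line; the grasp point (between the pads) lies 19 mm behind it; z points along the fingers, y is the line along which they close (so a half turn about z gives the same grasp; the last joint's range is limited). The gripper opens to 85 mm and grips with 20 to 120 N. Pads are 22 mm wide; open, the fingers measure 114 mm over their backs; the gripper's body (76 mm by 85 mm) begins 54 mm behind the grasp point. The pads swing forward as they close: fully open they stand 13 mm farther back than shut.
Start: joints at [1.317, 0.241, 0.005, 1.335, 0, 1.571], TCP at [0.126, 0.484, 0.231] pointing down, gripper open.
Joint ranges: [-2.72, 2.72], [-1.05, 1.87], [-1.09, 1.28], [-1.99, 2.15], [-1.42, 1.44], [-3.14, 3.14]. Speed limits (rad/s): [2.79, 2.79, 3.14, 3.14, 3.14, 3.14].

### API

Orientations are given as a unit quaternion [x, y, z, w].
In Python, from workcell import monitor, viewer, job gives the robot as it stands.
- The arm moves only by the tool arm_command, never from a script. Its argument "increments" is a list of rows, each an object of numbers: "dx", "dy", "dz": the shift along the tool's x, y, z in cm; "wx", "wy", "wz": the turn, a rotation vector about the tool's x, y, z in rad; "grip": the finger opening in cm, from 0 to 8.54. In form: [{"dx": .., "dy": .., "dz": .., "wx": .., "wy": .., "wz": .., "grip": ..}, ...]. A call has 1 to 10 rows; each row is the pose to reach, as a shift and turn from the pose commanded when the call began, along the tool's axes at that moment; what a row does not reach only later rows make up. A row lasts 1/10 s, in which the tool goes at most 50 mm and 8.59 degrees, less where a joint would pass 70% of its speed; a pose out of reach is approached as far as the arm can. A call with a gripper value outside its range is refused whole. The fingers move at their own pace and stop on an object; the grip force is fixed at half the most. Time passes only in rows, so rows that repeat a pose let the fingers close. It gives the time, the measured TCP pose, the force, the opening and the grip force at its end, in the units of the state.
- monitor.get_obs(): the state, without advancing time (a new reading comes with each control period).
- viewer.camera(name): name is "side" or "top"; returns (picture, depth): 400x640x3 uint8, red, green, blue; 400x640 float32, m along the optical axis (not along the pixel's ray), 0 where there is no reading.
- viewer.get_calibration(name): a dict with "fovy" (degrees; the focal length in pixels is half the picture's height over the tangent of half this angle, whatever the lens; pixels are square), "cx", "cy" (the principal point, pixels), "view" (4x4, takes a point from world to camera coordinates). Camera axes: x right, y up, looking along -z (the intrinsics and any distortion apply to the point x, -y, -z); pixel columns grow to the right and rows downward; lengths in m; the calibration is good to about 2 mm. A picture is of the moment at which its call begins. get_calibration takes no time and is no camera call.
- job.job_done(): hands the job in; it is judged then, once.
The state is a dict: "clock": time; "joint_pos": joint angles; "joint_vel": joint speeds; "tau": joint torques, N m; "eef_pos": TCP position; "tool_rot": TCP orientation; "ft_force": force on the tool from outside, world axes, zero at the start; "ft_torque": the same for the moment, N m; "grip_width": finger opening in m; "grasp_force": force on a finger pad.
Only numpy, scipy, OpenCV 4.12 (cv2) and the standard library are available. Lean on these libraries where they do the work, as an engineer would, in place of code of your own. Each camera call takes 0.05 s, during which the arm holds its last target. There are 200 camera calls.

## Working session

There is one attempt and no reset: what is moved stays moved. The work goes in short steps, Python scripts to look and compute and a tool call to move; the robot and the scene stay as the last step left them, time stands still between calls to the robot, and variables do not carry over. Pictures are saved under pics/ and viewed, at most 10 in all, crops included, and the job is handed in when it is done.

Besides the shell and the picture viewer there is one more tool, called after ">>>" as name(argument=value, ...), one argument or row to a line, values as JSON. arm_command: Moves the arm, as the interface text tells. Its arguments: {"type":"object","properties":{"increments":{"type":"array","items":{"type":"object","properties":{"dx":{"type":"number"},"dy":{"type":"number"},"dz":{"type":"number"},"wx":{"type":"number"},"wy":{"type":"number"},"wz":{"type":"number"},"grip":{"type":"number"}}}}},"required":["increments"]}

```bash
ls; mkdir -p pics
cat > h.py <<'E'
import numpy as np, cv2
from workcell import monitor, viewer, job
def shot(n):
    p,d=viewer.camera(n); return p,d
def cal(n):
    c=viewer.get_calibration(n); f=200/np.tan(np.radians(c["fovy"])/2); return c,f
def pts(n,d):
    c,f=cal(n); v,u=np.mgrid[0:400,0:640]
    P=np.stack([(u-c["cx"])/f*d,-(v-c["cy"])/f*d,-d,np.ones_like(d)],-1)
    return (P@np.linalg.inv(np.array(c["view"])).T)[...,:3]
E
python3 - <<'E'
from h import *
for n in("side","top"):
    p,d=shot(n); cv2.imwrite(f"pics/{n}0.png",p[...,::-1]); np.save(f"pics/{n}0.npy",d)
    c=viewer.get_calibration(n); print({k:(np.round(v,3).tolist() if k=="view" else v) for k,v in c.items()})
print(monitor.get_obs())
E
```

```text
pics
{'fovy': 51.8768490175774, 'cx': 317.4154238883464, 'cy': 193.30197164394048, 'view': [[0.918, -0.396, 0.0, -0.384], [0.305, 0.709, 0.636, -0.284], [-0.252, -0.583, 0.772, -1.068], [0.0, 0.0, 0.0, 1.0]]}
{'fovy': 54.32005398322738, 'cx': 313.41956844187183, 'cy': 205.01193537519293, 'view': [[0.009, -1.0, 0.006, 0.061], [0.992, 0.01, 0.127, -0.487], [-0.127, 0.004, 0.992, -1.468], [0.0, 0.0, 0.0, 1.0]]}
{'clock': 0.1, 'joint_pos': array([ 1.31700141e+00,  2.41326389e-01,  3.86688148e-03,  1.33519769e+00,
       -5.85867840e-05,  1.57081009e+00]), 'joint_vel': array([ 0.00172682, -0.00127192,  0.00311155, -0.00032256, -0.0014628 ,
        0.00146629]), 'tau': array([ 5.22384516e-05, -3.73138118e+01,  2.53009808e+01,  1.08355997e-02,
       -4.82785174e-05,  6.82610874e-06]), 'eef_pos': array([0.12541596, 0.48343598, 0.23051062]), 'tool_rot': array([ 1.26563907e-01,  9.91958019e-01, -9.26659618e-04, -8.86887487e-05]), 'ft_force': array([ 0.18685748, -0.09250466, -0.00637502]), 'ft_torque': array([ 0.03710109, -0.04112315,  0.04403304]), 'grasp_force': 0.0, 'grip_width': 0.08524447811191602}
```

View pics/side0.png

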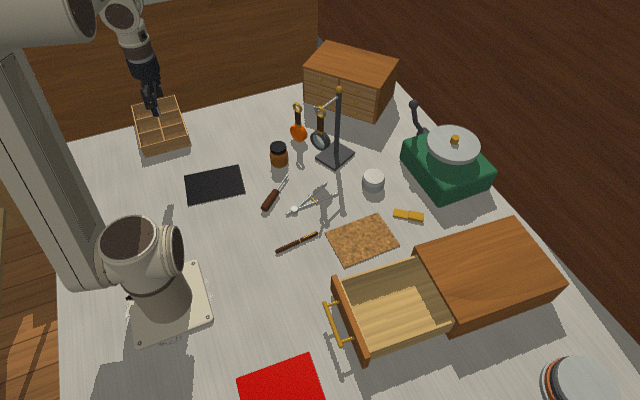

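View pics/top0.png

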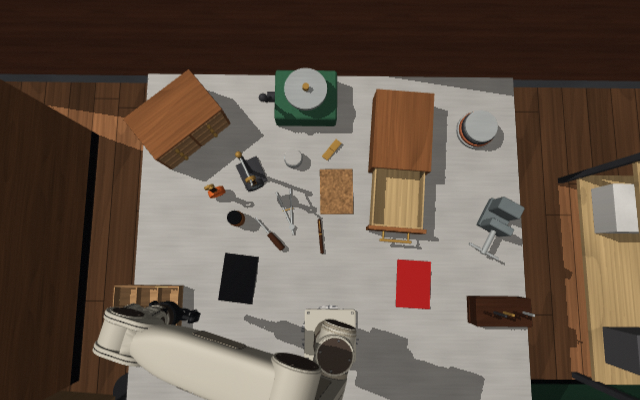

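The side view shows two hanging loupes: an orange one at about (298,125) and a dark-ring one at about (320,135), which is on the hook of the stand with its post at (338,125). The three mat-shaped things are black at (215,185), cork at (362,240) and red at (280,380). The dark loupe and the cork mat fit the description. I'll confirm both in one enlarged crop.

Run:
```python
from h import *
a=cv2.imread("pics/side0.png"); b=cv2.imread("pics/top0.png")
A=cv2.resize(a[80:190,270:370],None,fx=4,fy=4,interpolation=2); B=cv2.resize(b[140:250,195:290],None,fx=4,fy=4,interpolation=2)
cv2.imwrite("pics/crop.png",np.hstack([A,B]))
# depth points
for n,pl in(("side",[(318,141),(320,112),(321,108),(338,90),(338,120),(335,155),(298,132),(297,108),(362,240),(339,88),(319,107),(325,104),(374,178)]),("top",[(336,190),(250,170),(240,157),(238,153),(215,190),(330,150),(293,158),(236,217),(400,200),(400,235),(400,241),(400,130)])):
    X=pts(n,np.load(f"pics/{n}0.npy"))
    for u,v in pl: print(n,u,v,X[v,u].round(3))
# cork mat by colour+depth
p=b[...,::-1]; X=pts("top",np.load("pics/top0.npy"))
```

```text
side 318 141 [0.539 0.276 0.132]
side 320 112 [0.664 0.545 0.002]
side 321 108 [0.546 0.27  0.262]
side 338 90 [0.615 0.306 0.278]
side 338 120 [0.618 0.303 0.168]
side 335 155 [0.616 0.307 0.012]
side 298 132 [0.532 0.433 0.041]
side 297 108 [0.593 0.601 0.002]
side 362 240 [ 0.544 -0.032  0.009]
side 339 88 [0.618 0.307 0.283]
side 319 107 [0.544 0.28  0.258]
side 325 104 [0.567 0.291 0.254]
side 374 178 [0.671 0.14  0.043]
top 336 190 [ 0.55  -0.023  0.007]
top 250 170 [0.614 0.308 0.064]
top 240 157 [0.611 0.308 0.275]
top 238 153 [0.622 0.313 0.283]
top 215 190 [0.531 0.43  0.095]
top 330 150 [0.711 0.002 0.008]
top 293 158 [0.667 0.146 0.048]
top 236 217 [0.433 0.353 0.075]
top 400 200 [ 0.51  -0.269  0.027]
top 400 235 [ 0.376 -0.271  0.008]
top 400 241 [ 0.351 -0.258  0.063]
top 400 130 [ 0.766 -0.258  0.099]
```

View pics/crop.png

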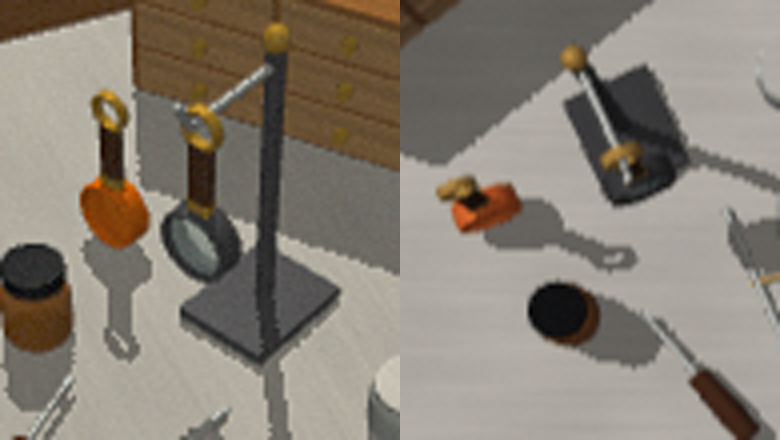

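The crop confirms it: the dark-ring loupe hangs on the hook (side ≈(320,135)), and the orange look-alike stands on its own at (298,125), so I'll leave that alone. Next I'll measure the hook direction, handle, mat and drawer.

Run:
```python
from h import *
S=pts("side",np.load("pics/side0.npy")); T=pts("top",np.load("pics/top0.npy"))
s=cv2.imread("pics/side0.png"); t=cv2.imread("pics/top0.png")
def sel(X,lo,hi): return np.all((X>lo)&(X<hi),-1)
def line(P):
    m=P.mean(0); return m.round(4), np.linalg.svd(P-m,full_matrices=False)[2][0].round(3), len(P)
post=sel(S,[.59,.28,.03],[.64,.33,.24]); print("post side",S[post].mean(0).round(4),post.sum())
# wire: top view points at z>.235 not post
for n,X in(("S",S),("T",T)):
    w=sel(X,[.5,.22,.235],[.60,.32,.30]); P=X[w]
    print(n,"wire",line(P[:,:2]), P.min(0).round(3),P.max(0).round(3))
    for q in np.argwhere(w)[:60:3]: print(q[::-1],X[tuple(q)].round(3),end=";")
    print()
# loupe: side view
lo=sel(S,[.49,.22,.09],[.585,.33,.275]); P=S[lo]; hsv=cv2.cvtColor(s,40)
for a,b in((.095,.165),(.17,.225),(.225,.27)):
    Q=P[(P[:,2]>a)&(P[:,2]<b)]; print("loupe z",a,b,np.median(Q,0).round(4),line(Q[:,:2]),Q.min(0).round(3),Q.max(0).round(3))
# mat
h=cv2.cvtColor(t,40); m=((h[...,0]>8)&(h[...,0]<22)&(h[...,1]>90)).astype(np.uint8); m[:,:315]=0;m[:,358:]=0;m[:165]=0;m[216:]=0
m=cv2.morphologyEx(m,2,np.ones((3,3)))
P=T[m>0]; print("mat",cv2.minAreaRect(P[:,:2].astype(np.float32)),np.median(P,0).round(3))
# drawer
f=sel(T,[.30,-.40,.045],[.40,-.12,.12]); print("front",cv2.minAreaRect(T[f][:,:2].astype(np.float32)),T[f].min(0).round(3),T[f].max(0).round(3))
for z in (.05,.07,.09): print(z)
c=sel(T,[.5,-.42,.09],[1.0,-.10,.115]); print("cab",cv2.minAreaRect(T[c][:,:2].astype(np.float32)),np.median(T[c][:,2]))
for v in range(222,246,1): print(v,T[v,400].round(3),T[v,388].round(3),T[v,418].round(3))
```

```text
post side [0.6182 0.308  0.1414] 253
S wire (array([0.5535, 0.2767]), array([-0.889, -0.457]), 114) [0.518 0.257 0.235] [0.599 0.302 0.28 ]
[332  99] [0.594 0.301 0.256];[332 100] [0.592 0.297 0.256];[330 101] [0.585 0.295 0.256];[333 101] [0.596 0.298 0.251];[330 102] [0.584 0.293 0.255];[327 103] [0.575 0.293 0.254];[330 103] [0.582 0.288 0.255];[326 104] [0.57  0.29  0.253];[329 104] [0.581 0.293 0.249];[326 105] [0.569 0.287 0.253];[313 106] [0.52  0.267 0.279];[319 106] [0.546 0.285 0.258];[324 106] [0.562 0.285 0.253];[313 107] [0.518 0.263 0.28 ];[316 107] [0.539 0.29  0.252];[319 107] [0.544 0.28  0.258];[322 107] [0.551 0.276 0.259];[325 107] [0.563 0.28  0.253];[315 108] [0.524 0.262 0.274];[318 108] [0.54  0.277 0.258];
T wire (array([0.5558, 0.2833]), array([-0.893, -0.449]), 91) [0.517 0.261 0.236] [0.599 0.308 0.283]
[241 162] [0.599 0.308 0.254];[243 163] [0.595 0.3   0.257];[244 164] [0.593 0.298 0.254];[244 165] [0.589 0.298 0.254];[245 166] [0.586 0.294 0.253];[245 167] [0.582 0.294 0.255];[246 168] [0.58  0.291 0.249];[246 169] [0.576 0.291 0.252];[245 171] [0.569 
[... 2244 characters left out ...]
 [ 0.372 -0.226 -0.004] [ 0.374 -0.344 -0.005]
237 [ 0.369 -0.271  0.005] [ 0.368 -0.225  0.002] [ 0.369 -0.343 -0.002]
238 [ 0.365 -0.272  0.003] [ 0.364 -0.225  0.002] [ 0.366 -0.343 -0.001]
239 [ 0.361 -0.271  0.003] [ 0.36  -0.225  0.001] [ 0.362 -0.342 -0.001]
240 [ 0.355 -0.258  0.064] [ 0.354 -0.212  0.066] [ 0.358 -0.342  0.   ]
241 [ 0.351 -0.258  0.063] [ 0.35  -0.213  0.065] [ 0.354 -0.342  0.   ]
242 [ 0.347 -0.257  0.066] [0.296 0.072 1.517] [ 0.35  -0.343 -0.005]
243 [ 0.345 -0.272 -0.001] [ 0.345 -0.226 -0.002] [ 0.346 -0.341  0.001]
244 [ 0.342 -0.272  0.   ] [ 0.341 -0.225  0.003] [ 0.342 -0.341  0.001]
245 [ 0.338 -0.271  0.002] [ 0.337 -0.224  0.005] [ 0.338 -0.341  0.001]
```

The hook runs along (0.89,0.45), almost radial from the base. The loupe centre is at about (0.547,0.272), the mat near (0.55,−0.03), and the drawer front near x≈0.40 and y≈−0.25. I'll approach horizontally, facing the lens and closing across the handle's width, so that tipping the tool down lays the loupe flat.

```bash
cat >> h.py <<'E'
from scipy.spatial.transform import Rotation as Rn
def tgt(az,pitch):
    """tool z: azimuth az, pitched down by pitch; tool y level to the left"""
    a,p=np.radians(az),np.radians(pitch)
    z=np.array([np.cos(a)*np.cos(p),np.sin(a)*np.cos(p),-np.sin(p)]); y=np.array([-np.sin(a),np.cos(a),0])
    return Rn.from_matrix(np.c_[np.cross(y,z),y,z])
def inc(pos,R,o=None,ref=None):
    o=monitor.get_obs(); p0,R0=(o["eef_pos"],Rn.from_quat(o["tool_rot"])) if ref is None else ref
    d=R0.inv().apply(np.array(pos)-p0)*100; w=(R0.inv()*R).as_rotvec()
    print("d",d.round(2),"w",w.round(3),"|w|deg",np.degrees(np.linalg.norm(w)).round(1))
def st():
    o=monitor.get_obs(); R=Rn.from_quat(o["tool_rot"]).as_matrix()
    print(round(o["clock"],2),"p",o["eef_pos"].round(4),"z",R[:,2].round(3),"y",R[:,1].round(3),"q",o["joint_pos"].round(2),"F",o["ft_force"].round(1),"g",round(o["grip_width"],4),round(o["grasp_force"],1))
E
python3 - <<'E'
from h import *
inc([0.36,0.26,0.25],tgt(30,85)); inc([.40,.20,.2],tgt(26.9,0))
E
```

```text
d [-28.32 -15.74  -1.92] w [-0.036 -0.083 -0.777] |w|deg 44.8
d [-33.7  -20.54   3.09] w [-0.567 -1.496 -0.564] |w|deg 97.2
```

>>> arm_command(
  increments=[
    {"dx":-3,"dy":-1.6,"dz":-0.2,"wz":-0.08,"grip":8.5},
    {"dx":-6,"dy":-3.2,"dz":-0.5,"wz":-0.16,"grip":8.5},
    {"dx":-10,"dy":-5,"dz":-0.8,"wz":-0.27,"grip":8.5},
    {"dx":-14,"dy":-7,"dz":-1,"wz":-0.38,"grip":8.5},
    {"dx":-18,"dy":-9.5,"dz":-1.2,"wz":-0.5,"grip":8.5},
    {"dx":-22,"dy":-12,"dz":-1.5,"wz":-0.62,"grip":8.5},
    {"dx":-25,"dy":-14,"dz":-1.7,"wz":-0.72,"grip":8.5},
    {"dx":-28.3,"dy":-15.7,"dz":-1.9,"wx":-0.036,"wy":-0.083,"wz":-0.777,"grip":8.5},
    {"dx":-28.3,"dy":-15.7,"dz":-1.9,"wx":-0.036,"wy":-0.083,"wz":-0.777,"grip":8.5},
  ],
)

```text
validation failed for argument at $.in...
```

Run:
```python
from h import *
st(); inc([.42,.215,.21],tgt(26.9,0))
inc([.42,.215,.22],tgt(28,45))
```

```text
0.1 p [0.1254 0.4834 0.2305] z [-0.    -0.002 -1.   ] y [ 0.251  0.968 -0.002] q [ 1.32  0.24  0.    1.34 -0.    1.57] F [ 0.2 -0.1 -0. ] g 0.0852 0.0
d [-35.25 -18.58   2.09] w [-0.567 -1.496 -0.564] |w|deg 97.2
d [-35.25 -18.58   1.09] w [-0.293 -0.749 -0.703] |w|deg 61.2
```

>>> arm_command(
  increments=[
    {"dx":-4,"dy":-2,"dz":-0.3,"wx":0,"wy":0,"wz":-0.1,"grip":8.5},
    {"dx":-8,"dy":-4.2,"dz":-0.6,"wx":0,"wy":0,"wz":-0.22,"grip":8.5},
    {"dx":-12,"dy":-6.5,"dz":-0.9,"wx":0,"wy":0,"wz":-0.34,"grip":8.5},
    {"dx":-16,"dy":-9,"dz":-1.2,"wx":0,"wy":0,"wz":-0.46,"grip":8.5},
    {"dx":-20,"dy":-11,"dz":-1.4,"wx":0,"wy":0,"wz":-0.58,"grip":8.5},
    {"dx":-24,"dy":-13.5,"dz":-1.6,"wx":0,"wy":0,"wz":-0.68,"grip":8.5},
    {"dx":-28.3,"dy":-15.7,"dz":-1.9,"wx":-0.036,"wy":-0.083,"wz":-0.777,"grip":8.5},
    {"dx":-28.3,"dy":-15.7,"dz":-1.9,"wx":-0.036,"wy":-0.083,"wz":-0.777,"grip":8.5},
  ],
)

```text
clock: 0.9
eef_pos: [0.3624, 0.2567, 0.2504]
tool_rot: [-0.255, 0.966, 0.011, 0.044]
ft_force: [0.2, -0.6, 0.3]
grip_width: 0.0852
grasp_force: 0.0
```

Run:
```python
from h import *
st(); inc([.42,.215,.21],tgt(26.9,0))
inc([.42,.215,.22],tgt(28,45))
```

```text
0.9 p [0.3624 0.2567 0.2504] z [ 0.078  0.044 -0.996] y [-0.494  0.869 -0.   ] q [ 0.62  0.05 -0.18  1.26 -0.01  0.11] F [ 0.2 -0.6  0.3] g 0.0852 0.0
d [-2.58 -6.47  4.29] w [ 0.039 -1.48   0.035] |w|deg 84.9
d [-2.67 -6.47  3.29] w [ 0.012 -0.695  0.026] |w|deg 39.9
```

>>> arm_command(
  increments=[
    {"dx":-0.3,"dy":-0.7,"dz":0.4,"wx":0,"wy":-0.14,"wz":0,"grip":8.5},
    {"dx":-0.6,"dy":-1.4,"dz":0.9,"wx":0,"wy":-0.28,"wz":0,"grip":8.5},
    {"dx":-1,"dy":-2.2,"dz":1.4,"wx":0,"wy":-0.42,"wz":0.02,"grip":8.5},
    {"dx":-1.3,"dy":-3,"dz":1.8,"wx":0.01,"wy":-0.57,"wz":0.02,"grip":8.5},
    {"dx":-1.6,"dy":-3.7,"dz":2.2,"wx":0.01,"wy":-0.71,"wz":0.02,"grip":8.5},
    {"dx":-1.8,"dy":-4.5,"dz":2.7,"wx":0.02,"wy":-0.86,"wz":0.02,"grip":8.5},
    {"dx":-2,"dy":-5.2,"dz":3.2,"wx":0.02,"wy":-1.0,"wz":0.03,"grip":8.5},
    {"dx":-2.3,"dy":-5.9,"dz":3.7,"wx":0.03,"wy":-1.15,"wz":0.03,"grip":8.5},
    {"dx":-2.5,"dy":-6.4,"dz":4.2,"wx":0.03,"wy":-1.3,"wz":0.035,"grip":8.5},
    {"dx":-2.6,"dy":-6.5,"dz":4.3,"wx":0.039,"wy":-1.44,"wz":0.035,"grip":8.5},
  ],
)

```text
clock: 1.9
eef_pos: [0.4803, 0.2539, 0.2942]
tool_rot: [-0.192, 0.788, 0.139, 0.568]
ft_force: [0.3, -0.6, -0.0]
grip_width: 0.0849
grasp_force: 0.0
```

Run:
```python
from h import *
H=np.array([.5466,.2718,.188]);i=np.array([.892,.452,0])
st(); inc(H-.07*i,tgt(26.9,0)); inc(H+.008*i,tgt(26.9,0))
p,d=shot("side"); cv2.imwrite("pics/s1.png",cv2.resize(p[40:220,200:400,::-1],None,fx=3,fy=3))
```

```text
1.9 p [0.4803 0.2539 0.2942] z [ 0.842  0.437 -0.317] y [-0.461  0.888  0.001] q [ 0.49 -0.18 -1.09 -0.58 -0.01  0.01] F [ 0.3 -0.6 -0. ] g 0.0849 0.0
d [10.17 -1.41  3.09] w [ 0.009 -0.323  0.001] |w|deg 18.5
d [ 7.69 -1.48 10.49] w [ 0.009 -0.323  0.001] |w|deg 18.5
```

View pics/s1.png

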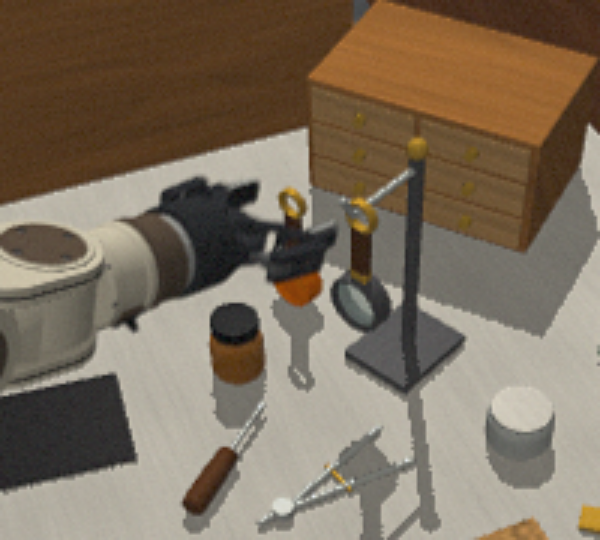

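```bash
cat > fk.py <<'E'
import numpy as np
from scipy.optimize import least_squares
D=[((.2413,.0039,1.3352),(.4994,.2305)),((.05,-.18,1.26),(.444,.2504)),((-.18,-1.09,-.58),(.5433,.2942))]
def fk(x,q):
    h,L1,L2,o,L3,r0=x; a,b,c=q; f=a-b; t=f+c
    return np.array([r0+L1*np.sin(a)+L2*np.cos(f)+o*np.sin(f)+L3*np.cos(t), h+L1*np.cos(a)-L2*np.sin(f)+o*np.cos(f)-L3*np.sin(t)])
def fit(D):
    g=np.array([.3,.4,.4,0,.3,0.])
    return least_squares(lambda x:np.r_[np.concatenate([fk(x,q)-p for q,p in D])*100,(x-g)*.02],g)
if __name__=="__main__":
    s=fit(D); print(s.x.round(3),s.fun[:6].round(2))
    for (r,z) in((.54,.188),(.618,.188),(.58,.23)):
        for pit in(0,10,20,30,45,90):
            best=least_squares(lambda q:np.r_[fk(s.x,q)-(r,z),(q[0]-q[1]+q[2]-np.radians(pit))],[-.3,-.8,-.3],bounds=([-1.05,-1.09,-1.99],[1.87,1.28,2.15]))
            print(r,z,pit,best.x.round(2),best.fun.round(3))
E
python3 fk.py; python3 -c "
from h import *
print(monitor.get_obs()['joint_pos'])"
```

```text
[ 0.4    0.52   0.541 -0.043  0.505 -0.14 ] [ 0.  0. -0. -0.  0. -0.]
0.54 0.188 0 [ 1.02 -0.97 -1.99] [0.008 0.005 0.005]
0.54 0.188 10 [ 0.7  -1.08 -1.61] [ 0. -0. -0.]
0.54 0.188 20 [ 0.28 -1.09 -1.02] [ 0.004 -0.001  0.   ]
0.54 0.188 30 [-0.03 -1.03 -0.48] [0. 0. 0.]
0.54 0.188 45 [-0.15 -0.81  0.12] [-0. -0. -0.]
0.54 0.188 90 [0.34 0.05 1.28] [-0. -0. -0.]
0.618 0.188 0 [ 0.95 -0.86 -1.81] [-0. -0. -0.]
0.618 0.188 10 [ 0.64 -0.94 -1.41] [-0. -0. -0.]
0.618 0.188 20 [ 0.33 -0.95 -0.93] [-0. -0.  0.]
0.618 0.188 30 [ 0.11 -0.88 -0.47] [-0.  0.  0.]
0.618 0.188 45 [ 0.01 -0.67  0.1 ] [-0. -0. -0.]
0.618 0.188 90 [0.48 0.25 1.34] [-0. -0. -0.]
0.58 0.23 0 [ 0.85 -0.97 -1.82] [0. 0. 0.]
0.58 0.23 10 [ 0.48 -1.04 -1.35] [ 0. -0. -0.]
0.58 0.23 20 [ 0.13 -1.03 -0.81] [0. 0. 0.]
0.58 0.23 30 [-0.08 -0.93 -0.33] [0. 0. 0.]
0.58 0.23 45 [-0.14 -0.7   0.22] [-0. -0. -0.]
0.58 0.23 90 [0.39 0.2  1.38] [-0. -0. -0.]
[ 0.49514412 -0.17467017 -1.08410828 -0.59204312 -0.01513753  0.00557377]
```

```bash
cat >> h.py <<'E'
I=np.array([.892,.452,0]); U=np.array([0,0,1.]); H=np.array([.5466,.2718,.18])
def along(pos,s,pitch,az=26.9):
    return np.array(pos)+s*tgt(az,pitch).apply([0,0,1])
E
python3 - <<'E'
from h import *
inc(along(H,-.075,25),tgt(26.9,25))
E
```

```text
d [ 8.14 -1.43  2.32] w [0.009 0.119 0.003] |w|deg 6.8
```

>>> arm_command(
  increments=[
    {"dx":2,"dy":-0.7,"dz":0,"wx":0,"wy":0.06,"wz":0,"grip":8.5},
    {"dx":4,"dy":-1.4,"dz":0.5,"wx":0,"wy":0.12,"wz":0,"grip":8.5},
    {"dx":6,"dy":-1.4,"dz":1.3,"wx":0.009,"wy":0.12,"wz":0,"grip":8.5},
    {"dx":8.1,"dy":-1.4,"dz":2.3,"wx":0.009,"wy":0.12,"wz":0,"grip":8.5},
    {"dx":8.1,"dy":-1.4,"dz":2.3,"wx":0.009,"wy":0.12,"wz":0,"grip":8.5},
    {"dx":8.1,"dy":-1.4,"dz":2.3,"wx":0.009,"wy":0.12,"wz":0,"grip":8.5},
  ],
)

```text
clock: 2.55
eef_pos: [0.4904, 0.2435, 0.2159]
tool_rot: [-0.199, 0.826, 0.122, 0.512]
ft_force: [-0.3, 0.6, -0.3]
grip_width: 0.0848
grasp_force: 0.0
```

Run:
```python
from h import *
st(); inc(along(H,0.007,25),tgt(26.9,25))
p,d=shot("side"); X=pts("side",d)
for a,b in((.10,.16),(.17,.225)):
    P=X[np.all((X>[.53,.24,a])&(X<[.585,.31,b]),-1)]
    if len(P): print(len(P),np.median(P,0).round(4), (P@I).min().round(3),np.median(P@I).round(3), np.median(P@np.array([-.452,.892,0])).round(4))
print(H@I, H@np.array([-.452,.892,0]))
```

```text
2.55 p [0.4904 0.2435 0.2159] z [ 0.798  0.405 -0.445] y [-0.454  0.891 -0.003] q [ 0.45 -0.03 -1.09 -0.6   0.02 -0.01] F [-0.3  0.6 -0.3] g 0.0848 0.0
d [ 0.39 -0.03  7.93] w [ 0.    -0.025  0.004] |w|deg 1.5
185 [0.5468 0.2622 0.1351] 0.598 0.608 -0.0155
102 [0.5431 0.2708 0.198 ] 0.603 0.607 -0.0045
0.6104208 -0.004617599999999991
```

>>> arm_command(
  increments=[
    {"dx":0.2,"dy":0,"dz":1.5,"wx":0,"wy":-0.01,"wz":0,"grip":8.5},
    {"dx":0.3,"dy":0,"dz":3.2,"wx":0,"wy":-0.02,"wz":0,"grip":8.5},
    {"dx":0.4,"dy":0,"dz":5,"wx":0,"wy":-0.025,"wz":0,"grip":8.5},
    {"dx":0.4,"dy":0,"dz":6.6,"wx":0,"wy":-0.025,"wz":0,"grip":8.5},
    {"dx":0.4,"dy":0,"dz":7.9,"wx":0,"wy":-0.025,"wz":0,"grip":8.5},
    {"dx":0.4,"dy":0,"dz":7.9,"wx":0,"wy":-0.025,"wz":0,"grip":8.5},
    {"dx":0.4,"dy":0,"dz":7.9,"wx":0,"wy":-0.025,"wz":0,"grip":5},
    {"dx":0.4,"dy":0,"dz":7.9,"wx":0,"wy":-0.025,"wz":0,"grip":3},
  ],
)

```text
clock: 3.4
eef_pos: [0.5523, 0.2744, 0.1793]
tool_rot: [-0.197, 0.819, 0.124, 0.524]
ft_force: [0.5, -0.4, -0.5]
grip_width: 0.0585
grasp_force: 0.0
```

Run:
```python
from h import *
st(); inc(along(H,0.007,25),tgt(26.9,25))
p,d=shot("side"); cv2.imwrite("pics/s2.png",cv2.resize(p[80:190,250:370,::-1],None,fx=5,fy=5)); st()
```

```text
3.4 p [0.5523 0.2744 0.1793] z [ 0.81   0.41  -0.419] y [-0.454  0.891 -0.004] q [ 0.45  0.25 -1.01 -0.82  0.01 -0.01] F [ 0.5 -0.4 -0.5] g 0.0585 0.0
d [0.2  0.03 0.1 ] w [-0.     0.004  0.004] |w|deg 0.3
3.45 p [0.5523 0.2744 0.1793] z [ 0.81   0.41  -0.419] y [-0.454  0.891 -0.004] q [ 0.45  0.25 -1.01 -0.82  0.01 -0.01] F [-0.8 -0.4  0. ] g 0.0514 0.0
```

View pics/s2.png

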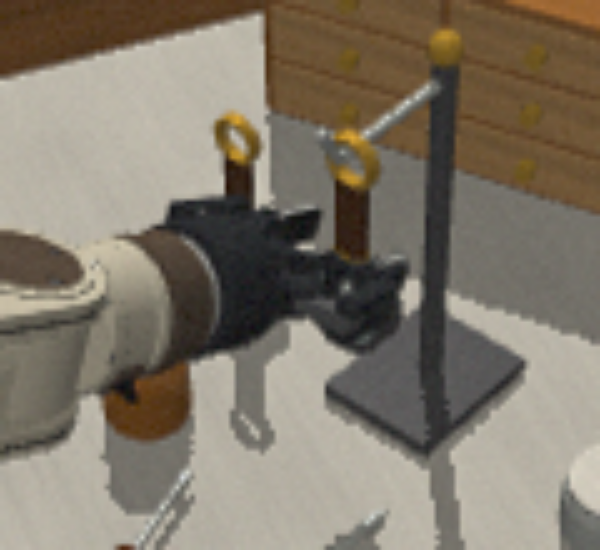

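>>> arm_command(
  increments=[
    {"dx":-0.3,"dy":0,"dz":0,"wx":0,"wy":0,"wz":0,"grip":5},
    {"dx":-0.3,"dy":0,"dz":0,"wx":0,"wy":0,"wz":0,"grip":1},
    {"dx":-0.3,"dy":0,"dz":0,"wx":0,"wy":0,"wz":0,"grip":1},
    {"dx":-0.3,"dy":0,"dz":0,"wx":0,"wy":0,"wz":0,"grip":1},
    {"dx":-0.3,"dy":0,"dz":0,"wx":0,"wy":0,"wz":0,"grip":0.5},
    {"dx":-0.3,"dy":0,"dz":0,"wx":0,"wy":0,"wz":0,"grip":0.5},
  ],
)

```text
clock: 4.05
eef_pos: [0.5542, 0.2759, 0.1822]
tool_rot: [-0.198, 0.818, 0.125, 0.525]
ft_force: [-2.9, 2.3, 3.6]
grip_width: 0.0182
grasp_force: 61.1
```

```bash
cat >> h.py <<'E'
def lp(E,tilt,az,ref_E,ref):
    """tool pose for eye centre at E and loupe tilt(deg), given grasp pose ref=(p,R) with eye at ref_E, tilt 0, az 26.9"""
    p,R=ref; y=np.array([-.452,.892,0])
    Q=Rn.from_rotvec(np.radians(az-26.9)*U)*Rn.from_rotvec(y*np.radians(tilt))
    return np.array(E)+Q.apply(p-ref_E), Q*R
E
python3 - <<'E'
from h import *
o=monitor.get_obs(); st(); ref=(o["eef_pos"],Rn.from_quat(o["tool_rot"])); np.savez("ref.npz",p=ref[0],q=o["tool_rot"])
E0=np.array([.5466,.2718,.241])
for s,z,t in((0,.250,8),(8,.252,22),(15,.256,35),(24,.269,38),(32,.282,38),(45,.300,40),(80,.31,45)):
    p,R=lp(E0-I*s/1e3+U*(z-.241),t,26.9,E0,ref); inc(p,R)
p,d=shot("side"); X=pts("side",d); P=X[np.all((X>[.53,.24,.225])&(X<[.585,.31,.30]),-1)]
print(np.median(P,0).round(4))
E
```

```text
4.05 p [0.5542 0.2759 0.1822] z [ 0.81   0.412 -0.418] y [-0.455  0.891 -0.003] q [ 0.46  0.24 -1.   -0.81  0.01 -0.01] F [-2.9  2.3  3.6] g 0.0182 61.1
d [-0.41 -0.   -1.1 ] w [-0.001  0.14   0.   ] |w|deg 8.0
d [ 0.19  0.01 -3.29] w [-0.002  0.384  0.001] |w|deg 22.0
d [ 0.23  0.01 -5.43] w [-0.003  0.611  0.001] |w|deg 35.0
d [-0.6   0.01 -7.1 ] w [-0.003  0.663  0.001] |w|deg 38.0
d [-1.44  0.01 -8.37] w [-0.003  0.663  0.001] |w|deg 38.0
d [ -2.56   0.   -10.51] w [-0.003  0.698  0.001] |w|deg 40.0
d [-2.090e+00  1.000e-02 -1.462e+01] w [-0.003  0.785  0.001] |w|deg 45.0
[0.5504 0.2718 0.2517]
```

>>> arm_command(
  increments=[
    {"dx":-0.2,"dy":0,"dz":-0.5,"wx":0,"wy":0.07,"wz":0,"grip":0.5},
    {"dx":-0.4,"dy":0,"dz":-1.1,"wx":0,"wy":0.14,"wz":0,"grip":0.5},
    {"dx":-0.1,"dy":0,"dz":-2.2,"wx":0,"wy":0.26,"wz":0,"grip":0.5},
    {"dx":0.19,"dy":0,"dz":-3.3,"wx":0,"wy":0.384,"wz":0,"grip":0.5},
    {"dx":0.2,"dy":0,"dz":-4.4,"wx":0,"wy":0.5,"wz":0,"grip":0.5},
    {"dx":0.2,"dy":0,"dz":-5.4,"wx":0,"wy":0.61,"wz":0,"grip":0.5},
    {"dx":-0.2,"dy":0,"dz":-6.3,"wx":0,"wy":0.64,"wz":0,"grip":0.5},
  ],
)

```text
clock: 4.8
eef_pos: [0.503, 0.2485, 0.2094]
tool_rot: [-0.226, 0.943, 0.054, 0.237]
ft_force: [0.6, -0.1, -1.4]
grip_width: 0.0183
grasp_force: 60.7
```

Run:
```python
from h import *
f=np.load("ref.npz"); ref=(f["p"],Rn.from_quat(f["q"])); st()
E0=np.array([.5466,.2718,.241])
for s,z,t in((20,.263,37),(24,.269,38),(32,.282,38),(45,.300,40),(80,.31,45)):
    p,R=lp(E0-I*s/1e3+U*(z-.241),t,26.9,E0,ref); inc(p,R)
p,d=shot("side"); cv2.imwrite("pics/s3.png",cv2.resize(p[80:190,250:370,::-1],None,fx=5,fy=5)); st()
```

```text
4.8 p [0.503  0.2485 0.2094] z [ 0.423  0.21  -0.882] y [-0.452  0.892 -0.005] q [ 0.46  0.03 -0.43  0.62  0.   -0.01] F [ 0.6 -0.1 -1.4] g 0.0183 60.7
d [-0.15  0.13 -0.09] w [-0.005 -0.003 -0.002] |w|deg 0.4
d [-0.03  0.13 -0.89] w [-0.006  0.015 -0.002] |w|deg 0.9
d [ 0.07  0.12 -2.41] w [-0.006  0.015 -0.002] |w|deg 0.9
d [ 0.47  0.11 -4.79] w [-0.006  0.05  -0.002] |w|deg 2.9
d [ 3.33  0.11 -7.78] w [-0.006  0.137 -0.002] |w|deg 7.9
4.85 p [0.5046 0.2493 0.2126] z [ 0.425  0.211 -0.88 ] y [-0.452  0.892 -0.005] q [ 0.46  0.03 -0.42  0.62  0.   -0.01] F [2.7 1.5 1.1] g 0.0184 60.7
```

View pics/s3.png

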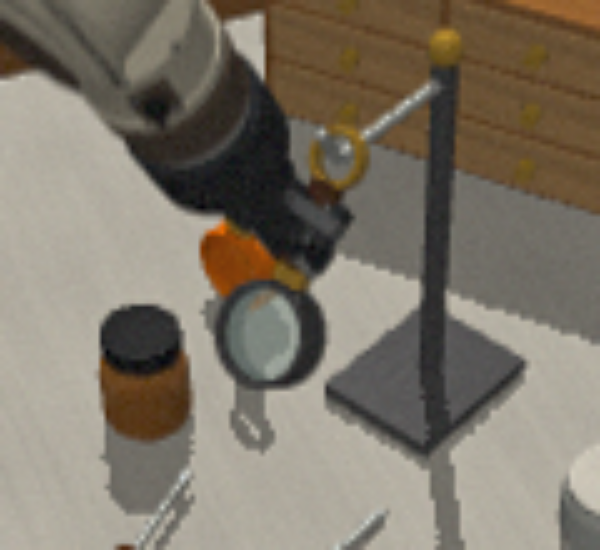

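The loupe is gripped and the eye is travelling out along the hook without jamming. The tip shows at crop (322,133), and the forces are small. I'll carry on along the slant and out.

>>> arm_command(
  increments=[
    {"dx":0,"dy":0,"dz":-0.6,"wx":0,"wy":0,"wz":0,"grip":0.5},
    {"dx":0,"dy":0.05,"dz":-1.2,"wx":0,"wy":0.01,"wz":0,"grip":0.5},
    {"dx":0.05,"dy":0.1,"dz":-1.8,"wx":0,"wy":0.015,"wz":0,"grip":0.5},
    {"dx":0.1,"dy":0.1,"dz":-2.4,"wx":0,"wy":0.015,"wz":0,"grip":0.5},
    {"dx":0.3,"dy":0.1,"dz":-3.6,"wx":0,"wy":0.03,"wz":0,"grip":0.5},
    {"dx":0.5,"dy":0.1,"dz":-4.8,"wx":0,"wy":0.05,"wz":0,"grip":0.5},
    {"dx":1.9,"dy":0.1,"dz":-6.2,"wx":0,"wy":0.09,"wz":0,"grip":0.5},
    {"dx":3.3,"dy":0.1,"dz":-7.8,"wx":0,"wy":0.137,"wz":0,"grip":0.5},
  ],
)

```text
clock: 5.65
eef_pos: [0.4429, 0.2201, 0.2621]
tool_rot: [-0.23, 0.957, 0.04, 0.174]
ft_force: [-0.1, -0.4, -2.1]
grip_width: 0.0181
grasp_force: 60.7
```

Run:
```python
from h import *
f=np.load("ref.npz"); ref=(f["p"],Rn.from_quat(f["q"])); st()
E0=np.array([.5466,.2718,.241]); C0=E0-U*.109
p,d=shot("side"); cv2.imwrite("pics/s4.png",cv2.resize(p[80:200,230:370,::-1],None,fx=4,fy=4))
# mat outline from first top picture by cork colour, rays onto z=.005
t=cv2.imread("pics/top0.png"); h=cv2.cvtColor(t,40); m=((h[...,0]>7)&(h[...,0]<16)&(h[...,1]>110)).astype(np.uint8)
m[:,:310]=0;m[:,362:]=0;m[:160]=0;m[:, :]=cv2.morphologyEx(m,2,np.ones((5,5))); 
cs=max(cv2.findContours(m,0,2)[0],key=cv2.contourArea)
r=cv2.boxPoints(cv2.minAreaRect(cs)); print(r.round(1))
c,F=cal("top"); V=np.linalg.inv(np.array(c["view"]))
def ray(u,v,z):
    D=V[:3,:3]@np.array([(u-c["cx"])/F,-(v-c["cy"])/F,-1]); o=V[:3,3]; return o+D*(z-o[2])/D[2]
W=np.array([ray(u,v,.005) for u,v in r]); print(W.round(4),W.mean(0).round(4))
```

```text
5.65 p [0.4429 0.2201 0.2621] z [ 0.314  0.156 -0.937] y [-0.454  0.891 -0.004] q [ 0.46 -0.06 -0.31  0.96 -0.   -0.01] F [-0.1 -0.4 -2.1] g 0.0181 60.7
[[320. 170.]
 [352. 170.]
 [352. 213.]
 [320. 213.]]
[[ 0.6301  0.0408  0.005 ]
 [ 0.6314 -0.0859  0.005 ]
 [ 0.4602 -0.0853  0.005 ]
 [ 0.459   0.0396  0.005 ]] [ 0.5452 -0.0227  0.005 ]
```

View pics/s4.png

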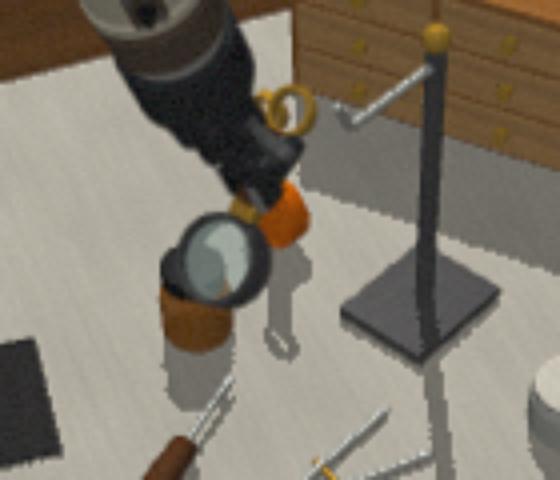

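Run:
```python
import fk,numpy as np
from scipy.optimize import least_squares
D=fk.D[:2]+[((-.1747,-1.0841,-.5920),(.5433,.2942)),((.24,-1.0,-.81),(np.hypot(.5542,.2759),.1822)),((.03,-.42,.62),(np.hypot(.5046,.2493),.2126)),((-.06,-.31,.96),(np.hypot(.4429,.2201),.2621)),((-.03,-1.09,-.6),(np.hypot(.4904,.2435),.2159))]
s=fk.fit(D); print(s.x.round(3),s.fun[:14].round(2))
for r,z in((.5,.1),(.53,.01),(.56,.01),(.6,.01)):
    for pit in(105,110,115,120):
        b=least_squares(lambda q:np.r_[fk.fk(s.x,q)-(r,z),(q[0]-q[1]+q[2]-np.radians(pit))],[.5,.3,1.8],bounds=([-1.05,-1.09,-1.99],[1.87,1.28,2.15]))
        print(r,z,pit,b.x.round(2),b.fun.round(3))
from h import *
f=np.load("ref.npz"); ref=(f["p"],Rn.from_quat(f["q"]))
E0=np.array([.5466,.2718,.241])
# clear of hook: back and up; then over mat at height
E=E0-I*.13+U*.06; inc(*lp(E,50,20,E0,ref))
E=np.array([.50+.109,-.023,.13]); p,R=lp(E,60,0,E0,ref); inc(p,R); print(p)
p,R=lp([.609,-.023,.017],90,0,E0,ref); print(p,R.as_matrix()[:,2])
```

```text
[0.233 0.483 0.38  0.01  0.393 0.015] [ 0.11 -0.05 -0.18 -0.3   0.14 -0.13 -0.01  0.08  0.09  0.28 -0.01  0.16
 -0.13 -0.05]
0.5 0.1 105 [0.54 0.05 1.35] [0. 0. 0.]
0.5 0.1 110 [0.61 0.14 1.46] [-0.  0.  0.]
0.5 0.1 115 [0.68 0.24 1.57] [-0. -0. -0.]
0.5 0.1 120 [0.75 0.34 1.68] [-0. -0. -0.]
0.53 0.01 105 [0.69 0.05 1.2 ] [0. 0. 0.]
0.53 0.01 110 [0.75 0.15 1.32] [0. 0. 0.]
0.53 0.01 115 [0.83 0.26 1.44] [-0. -0. -0.]
0.53 0.01 120 [0.9  0.37 1.57] [-0. -0. -0.]
0.56 0.01 105 [0.74 0.15 1.25] [-0. -0. -0.]
0.56 0.01 110 [0.81 0.27 1.38] [-0.  0.  0.]
0.56 0.01 115 [0.88 0.38 1.51] [-0. -0. -0.]
0.56 0.01 120 [0.96 0.51 1.64] [-0. -0. -0.]
0.6 0.01 105 [0.81 0.3  1.32] [-0. -0. -0.]
0.6 0.01 110 [0.89 0.43 1.46] [-0. -0. -0.]
0.6 0.01 115 [0.97 0.57 1.6 ] [-0. -0. -0.]
0.6 0.01 120 [1.06 0.71 1.75] [-0. -0. -0.]
d [ 5.17  0.43 -1.14] w [0.032 0.091 0.113] |w|deg 8.5
d [  6.28 -27.    16.  ] w [0.1   0.261 0.457] |w|deg 30.7
[ 0.5624347  -0.02272455  0.09309943]
[ 0.55022307 -0.0227187   0.00832539] [-0.41810854  0.00156676 -0.90839573]
```

>>> arm_command(
  increments=[
    {"dx":2.5,"dy":0,"dz":-1,"wx":0,"wy":0.05,"wz":0.0,"grip":0.5},
    {"dx":5,"dy":-0.5,"dz":-1.1,"wx":0.01,"wy":0.09,"wz":0.05,"grip":0.5},
    {"dx":5.5,"dy":-4,"dz":-0.5,"wx":0.03,"wy":0.11,"wz":0.12,"grip":0.5},
    {"dx":6,"dy":-8,"dz":1,"wx":0.05,"wy":0.14,"wz":0.2,"grip":0.5},
    {"dx":6.2,"dy":-12,"dz":2.5,"wx":0.06,"wy":0.17,"wz":0.27,"grip":0.5},
    {"dx":6.3,"dy":-16,"dz":4,"wx":0.07,"wy":0.2,"wz":0.33,"grip":0.5},
    {"dx":6.3,"dy":-20,"dz":6,"wx":0.08,"wy":0.23,"wz":0.39,"grip":0.5},
    {"dx":6.3,"dy":-24,"dz":8.5,"wx":0.09,"wy":0.25,"wz":0.44,"grip":0.5},
    {"dx":6.3,"dy":-27,"dz":12,"wx":0.1,"wy":0.261,"wz":0.457,"grip":0.5},
    {"dx":6.3,"dy":-27,"dz":13,"wx":0.1,"wy":0.261,"wz":0.457,"grip":0.5},
  ],
)

```text
clock: 6.7
eef_pos: [0.556, -0.0291, 0.1149]
tool_rot: [0.0, 0.999, 0.001, 0.046]
ft_force: [-1.2, -0.0, -1.6]
grip_width: 0.0185
grasp_force: 60.6
```

Run:
```python
from h import *
f=np.load("ref.npz"); ref=(f["p"],Rn.from_quat(f["q"])); st()
E0=np.array([.5466,.2718,.241])
for z,t in((.07,84),(.03,86),(.0225,86)):
    p,R=lp([.609,-.023,z],t,0,E0,ref); inc(p,R); print(p.round(3))
p,d=shot("top"); X=pts("top",d); cv2.imwrite("pics/t1.png",p[...,::-1])
```

```text
6.7 p [ 0.556  -0.0291  0.1149] z [ 0.091  0.001 -0.996] y [0.    1.    0.001] q [-0.06  0.36 -0.15  0.97  0.01 -0.06] F [-1.2 -0.  -1.6] g 0.0185 60.6
d [0.99 0.63 5.91] w [-0.001  0.418 -0.003] |w|deg 23.9
[ 0.551 -0.023  0.055]
d [1.39 0.62 9.68] w [-0.001  0.453 -0.003] |w|deg 25.9
[ 0.551 -0.023  0.017]
d [ 1.46  0.62 10.43] w [-0.001  0.453 -0.003] |w|deg 25.9
[ 0.551 -0.023  0.01 ]
```

>>> arm_command(
  increments=[
    {"dx":0.3,"dy":0.3,"dz":1,"wx":0,"wy":0.1,"wz":0,"grip":0.5},
    {"dx":0.5,"dy":0.6,"dz":2.2,"wx":0,"wy":0.21,"wz":0,"grip":0.5},
    {"dx":0.8,"dy":0.6,"dz":3.6,"wx":0,"wy":0.32,"wz":0,"grip":0.5},
    {"dx":1,"dy":0.6,"dz":5.2,"wx":0,"wy":0.42,"wz":0,"grip":0.5},
    {"dx":1.2,"dy":0.6,"dz":6.8,"wx":0,"wy":0.45,"wz":0,"grip":0.5},
    {"dx":1.3,"dy":0.6,"dz":8,"wx":0,"wy":0.453,"wz":0,"grip":0.5},
    {"dx":1.4,"dy":0.6,"dz":9,"wx":0,"wy":0.453,"wz":0,"grip":0.5},
    {"dx":1.4,"dy":0.6,"dz":9.5,"wx":0,"wy":0.453,"wz":0,"grip":0.5},
    {"dx":1.4,"dy":0.6,"dz":9.7,"wx":0,"wy":0.453,"wz":0,"grip":0.5},
    {"dx":1.4,"dy":0.6,"dz":9.7,"wx":0,"wy":0.453,"wz":0,"grip":0.5},
  ],
)

```text
clock: 7.75
eef_pos: [0.5505, -0.0201, 0.0226]
tool_rot: [-0.002, 0.984, 0.001, -0.177]
ft_force: [0.4, 0.6, -1.2]
grip_width: 0.0181
grasp_force: 60.6
```

Run:
```python
from h import *
st()
f=np.load("ref.npz"); ref=(f["p"],Rn.from_quat(f["q"]))
E0=np.array([.5466,.2718,.241])
p,R=lp([.609,-.023,.03],86,0,E0,ref); inc(p,R)
p,R=lp([.609,-.023,.0225],88,0,E0,ref); inc(p,R)
ps,ds=shot("side"); pt,dt=shot("top")
cv2.imwrite("pics/m1.png",np.hstack([cv2.resize(ps[170:280,300:420,::-1],(400,367)),cv2.resize(pt[140:250,280:400,::-1],(400,367))]))
X=pts("side",ds); 
for z0,z1 in((.012,.06),):
  m=np.all((X>[.44,-.08,z0])&(X<[.54,.04,z1]),-1); P=X[m]; print(len(P),P.min(0).round(3),P.max(0).round(3))
  A=np.c_[P[:,:2],np.ones(len(P))]; print("plane",np.linalg.lstsq(A,P[:,2],rcond=None)[0].round(3))
```

```text
7.75 p [ 0.5505 -0.0201  0.0226] z [-0.349  0.    -0.937] y [-0.004  1.     0.002] q [-0.03  0.78  0.26  1.41 -0.01 -0.03] F [ 0.4  0.6 -1.2] g 0.0181 60.6
d [-0.23 -0.27  0.48] w [-0.001  0.005  0.001] |w|deg 0.3
d [-0.38 -0.27  1.01] w [-0.001  0.04   0.001] |w|deg 2.3
454 [ 0.468 -0.054  0.012] [0.54  0.01  0.041]
plane [ 0.1    0.077 -0.02 ]
```

View pics/m1.png

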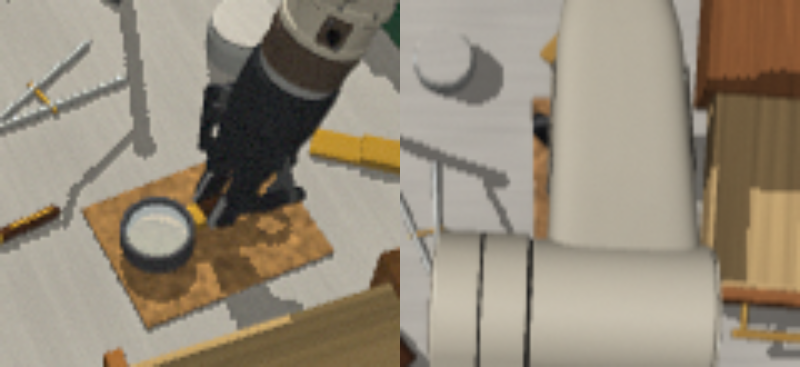

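>>> arm_command(
  increments=[
    {"dx":-0.1,"dy":-0.1,"dz":0.2,"wx":0,"wy":0.01,"wz":0,"grip":0.5},
    {"dx":-0.15,"dy":-0.1,"dz":0.4,"wx":0,"wy":0.02,"wz":0,"grip":0.5},
    {"dx":-0.2,"dy":-0.1,"dz":0.6,"wx":0,"wy":0.03,"wz":0,"grip":0.5},
    {"dx":-0.2,"dy":-0.1,"dz":0.6,"wx":0,"wy":0.03,"wz":0,"grip":0.5},
  ],
)

```text
clock: 8.25
eef_pos: [0.5509, -0.0213, 0.0155]
tool_rot: [-0.002, 0.981, 0.0, -0.193]
ft_force: [1.9, -1.5, 3.9]
grip_width: 0.0182
grasp_force: 61.2
```

Run:
```python
from h import *
st()
ps,ds=shot("side"); X=pts("side",ds)
m=np.all((X>[.44,-.08,.02])&(X<[.54,.04,.06]),-1); P=X[m]
print(len(P))
for a in np.arange(.465,.535,.01):
    q=P[(P[:,0]>a)&(P[:,0]<a+.01)]; 
    if len(q): print(a.round(3),np.percentile(q[:,2],[50,90]).round(4))
```

```text
8.25 p [ 0.5509 -0.0213  0.0155] z [-0.378 -0.    -0.926] y [-0.005  1.     0.002] q [-0.03  0.82  0.3   1.44 -0.01 -0.03] F [ 1.9 -1.5  3.9] g 0.0182 61.2
387
0.465 [0.0284 0.0326]
0.475 [0.0245 0.0294]
0.485 [0.0245 0.0289]
0.495 [0.0243 0.0291]
0.505 [0.0252 0.0309]
0.515 [0.0255 0.0312]
0.525 [0.0295 0.0322]
0.535 [0.0254 0.0276]
```

>>> arm_command(
  increments=[
    {"dx":0,"dy":0,"dz":0,"wx":0,"wy":0,"wz":0,"grip":2.5},
    {"dx":0,"dy":0,"dz":0,"wx":0,"wy":0,"wz":0,"grip":3.5},
    {"dx":0,"dy":0,"dz":0,"wx":0,"wy":0,"wz":0,"grip":4.5},
    {"dx":0,"dy":0,"dz":0,"wx":0,"wy":0,"wz":0,"grip":4.5},
    {"dx":0,"dy":0,"dz":0,"wx":0,"wy":0,"wz":0,"grip":4.5},
    {"dx":0,"dy":0,"dz":0,"wx":0,"wy":0,"wz":0,"grip":4.5},
    {"dx":0,"dy":0,"dz":0,"wx":0,"wy":0,"wz":0,"grip":4.5},
    {"dx":0,"dy":0,"dz":0,"wx":0,"wy":0,"wz":0,"grip":4.5},
    {"dx":0,"dy":0,"dz":0,"wx":0,"wy":0,"wz":0,"grip":4.5},
    {"dx":0,"dy":0,"dz":0,"wx":0,"wy":0,"wz":0,"grip":4.5},
  ],
)

```text
clock: 9.3
eef_pos: [0.5502, -0.0211, 0.0153]
tool_rot: [-0.002, 0.981, 0.001, -0.193]
ft_force: [0.7, -0.2, -0.2]
grip_width: 0.045
grasp_force: 0.0
```

>>> arm_command(
  increments=[
    {"dx":0,"dy":0,"dz":-1,"wx":0,"wy":0,"wz":0,"grip":4.5},
    {"dx":0,"dy":0,"dz":-2.5,"wx":0,"wy":0,"wz":0,"grip":4.5},
    {"dx":0,"dy":0,"dz":-4,"wx":0,"wy":-0.1,"wz":0,"grip":4.5},
    {"dx":0,"dy":0,"dz":-6,"wx":0,"wy":-0.25,"wz":0,"grip":4.5},
    {"dx":0,"dy":0,"dz":-8,"wx":0,"wy":-0.38,"wz":0,"grip":4.5},
    {"dx":0,"dy":0,"dz":-8,"wx":0,"wy":-0.38,"wz":0,"grip":4.5},
  ],
)

```text
clock: 9.9
eef_pos: [0.5793, -0.0211, 0.0933]
tool_rot: [-0.002, 1.0, 0.001, -0.001]
ft_force: [-0.6, 0.3, 0.7]
grip_width: 0.0452
grasp_force: 0.0
```

Run:
```python
from h import *
st()
ps,ds=shot("side"); X=pts("side",ds)
cv2.imwrite("pics/m2.png",cv2.resize(ps[160:300,290:470,::-1],None,fx=4,fy=4))
m=np.all((X>[.44,-.08,.019])&(X<[.66,.04,.038]),-1); P=X[m]; print(len(P))
L=P[P[:,0]<.535]; print("lens circle",cv2.minEnclosingCircle(L[:,:2].astype(np.float32)))
h=cv2.cvtColor(ps[...,::-1].copy(),40)
for a in np.arange(.465,.65,.01):
    q=P[(P[:,0]>a)&(P[:,0]<a+.01)]
    if len(q): print(a.round(3),np.median(q[:,2]).round(4),np.percentile(q[:,1],[2,50,98]).round(4))
```

```text
9.9 p [ 0.5793 -0.0211  0.0933] z [-0.002  0.002 -1.   ] y [-0.004  1.     0.002] q [-0.04  0.49 -0.    1.08  0.   -0.04] F [-0.6  0.3  0.7] g 0.0452 0.0
545
lens circle ((0.5018214583396912, -0.023239891976118088), 0.034143444150686264)
0.465 0.0267 [-0.0404 -0.0257 -0.0068]
0.475 0.0247 [-0.0494 -0.023   0.0006]
0.485 0.0239 [-0.0536 -0.0247  0.0045]
0.495 0.0239 [-0.0556 -0.0208  0.008 ]
0.505 0.0235 [-0.0526 -0.023   0.0054]
0.515 0.0243 [-0.0467 -0.0206  0.001 ]
0.525 0.0274 [-0.0368 -0.0216 -0.0092]
0.535 0.0239 [-0.0335 -0.0236 -0.0122]
0.545 0.0239 [-0.0331 -0.0227 -0.0149]
0.555 0.023 [-0.0311 -0.0233 -0.0138]
0.565 0.0232 [-0.032  -0.0246 -0.0141]
0.575 0.0237 [-0.0338 -0.0242 -0.0136]
0.585 0.0239 [-0.0327 -0.0238 -0.0141]
0.595 0.0235 [-0.0385 -0.031  -0.0095]
0.605 0.0221 [-0.0381 -0.0351 -0.0103]
0.615 0.0221 [-0.0349 -0.0226 -0.0113]
```

View pics/m2.png

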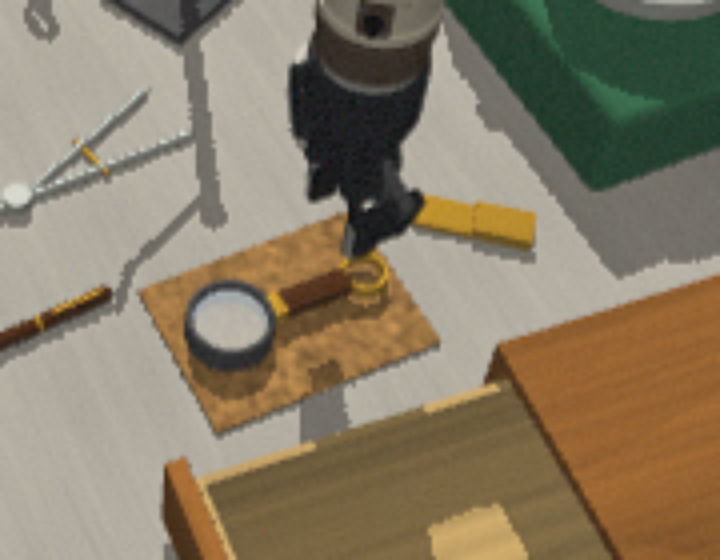

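Viewed: the loupe lies flat on the mat and released. The lens centre is (0.501,−0.023) and the handle runs along +x. I'll measure the drawer's axis from the first picture while regrasping with the tool straight down.

>>> arm_command(
  increments=[
    {"dx":0.8,"dy":-0.1,"dz":1.5,"wx":0,"wy":0,"wz":0,"grip":4.5},
    {"dx":1.8,"dy":-0.2,"dz":3,"wx":0,"wy":0,"wz":0,"grip":4.5},
    {"dx":2.6,"dy":-0.2,"dz":4.5,"wx":0,"wy":0,"wz":0,"grip":4.5},
    {"dx":2.6,"dy":-0.2,"dz":6,"wx":0,"wy":0,"wz":0,"grip":4.5},
    {"dx":2.6,"dy":-0.2,"dz":7.4,"wx":0,"wy":0,"wz":0,"grip":4.5},
    {"dx":2.6,"dy":-0.2,"dz":8.1,"wx":0,"wy":0,"wz":0,"grip":4.5},
    {"dx":2.6,"dy":-0.2,"dz":8.3,"wx":0,"wy":0,"wz":0,"grip":4.5},
    {"dx":2.6,"dy":-0.2,"dz":8.3,"wx":0,"wy":0,"wz":0,"grip":4.5},
  ],
)

```text
clock: 10.75
eef_pos: [0.5542, -0.023, 0.0061]
tool_rot: [-0.002, 1.0, 0.001, -0.005]
ft_force: [-0.3, 0.5, 0.3]
grip_width: 0.0447
grasp_force: 0.0
```

Run:
```python
from h import *
st()
T=pts("top",np.load("pics/top0.npy")); S=pts("side",np.load("pics/side0.npy"))
def sel(X,lo,hi): return X[np.all((X>lo)&(X<hi),-1)]
for n,X in(("T",T),("S",S)):
    P=sel(X,[.36,-.42,.078],[.43,-.10,.098]); print(n,"panel top",len(P),cv2.minAreaRect(P[:,:2].astype(np.float32)), np.polyfit(P[:,1],P[:,0],1).round(4),np.percentile(P[:,1],[1,99]).round(4),np.median(P[:,2]).round(4))
    P=sel(X,[.32,-.42,.05],[.368,-.10,.08]); print(n,"bar",len(P),np.median(P,0).round(4),np.polyfit(P[:,1],P[:,0],1).round(4),np.percentile(P[:,1],[1,99]).round(4))
    P=sel(X,[.55,-.45,.09],[.98,-.08,.115]); print(n,"cab",len(P),cv2.minAreaRect(P[:,:2].astype(np.float32)),P.min(0).round(3),P.max(0).round(3))
    P=sel(X,[.42,-.30,.005],[.54,-.2,.04]); print(n,"floor",np.median(P,0).round(4))
    for x in (.42,.46,.5,.54):
        P=sel(X,[x,-.42,.055],[x+.02,-.1,.09]); print(x,len(P),np.round([P[P[:,1]>-.25][:,1].mean(),P[P[:,1]<-.25][:,1].mean(),P[:,2].mean()],4))
```

```text
10.75 p [ 0.5542 -0.023   0.0061] z [-0.009  0.002 -1.   ] y [-0.004  1.     0.002] q [-0.04  0.55 -0.17  0.87  0.   -0.05] F [-0.3  0.5  0.3] g 0.0447 0.0
T panel top 298 ((0.4032468795776367, -0.24258539080619812), (0.048822659999132156, 0.2146024852991104), 0.6147875785827637) [0.0549 0.4083] [-0.348  -0.1382] 0.0865
T bar 107 [ 0.3506 -0.2419  0.0663] [0.0505 0.3637] [-0.2972 -0.1824]
T cab 4618 ((0.7672460079193115, -0.2687722444534302), (0.22158215939998627, 0.3080142140388489), 86.12673950195312) [ 0.608 -0.387  0.09 ] [ 0.925 -0.148  0.112]
T floor [ 0.4795 -0.2499  0.0221]
0.42 33 [-0.1525 -0.3355  0.0724]
0.46 28 [-0.1546 -0.3387  0.0746]
0.5 29 [-0.1575 -0.3416  0.0716]
0.54 32 [-0.161  -0.3446  0.0737]
S panel top 778 ((0.4111725389957428, -0.24501505494117737), (0.2138572484254837, 0.049873895943164825), 86.01300811767578) [0.0635 0.4115] [-0.3495 -0.1416] 0.0874
S bar 267 [ 0.352  -0.2482  0.0671] [0.0472 0.3642] [-0.2993 -0.1839]
S cab 9851 ((0.7690533399581909, -0.27023035287857056), (0.2219390571117401, 0.3091588318347931), 85.88874816894531) [ 0.608 -0.391  0.09 ] [ 0.931 -0.15   0.107]
S floor [ 0.479  -0.2526  0.0227]
0.42 98 [-0.1556 -0.3395  0.0725]
0.46 96 [-0.1586 -0.3425  0.0726]
0.5 93 [-0.1613 -0.3452  0.0718]
0.54 92 [-0.1642 -0.348   0.0716]
```

>>> arm_command(
  increments=[
    {"dx":0,"dy":0,"dz":-0.2,"wx":0,"wy":0,"wz":0,"grip":3},
    {"dx":0,"dy":0,"dz":-0.2,"wx":0,"wy":0,"wz":0,"grip":2.2},
    {"dx":0,"dy":0,"dz":-0.2,"wx":0,"wy":0,"wz":0,"grip":0.5},
    {"dx":0,"dy":0,"dz":-0.2,"wx":0,"wy":0,"wz":0,"grip":0.5},
    {"dx":0,"dy":0,"dz":-0.2,"wx":0,"wy":0,"wz":0,"grip":0.5},
    {"dx":0,"dy":0,"dz":-0.2,"wx":0,"wy":0,"wz":0,"grip":0.5},
  ],
)

```text
clock: 11.35
eef_pos: [0.5548, -0.023, 0.0096]
tool_rot: [-0.002, 1.0, 0.001, -0.003]
ft_force: [-0.2, -0.2, 6.7]
grip_width: 0.0185
grasp_force: 61.2
```

Run:
```python
from h import *
st(); inc([.545,-.05,.15],tgt(0,90)); inc([.514,-.2522,.15],tgt(-4,90)); inc([.514,-.2522,.035],tgt(-4,90))
```

```text
11.35 p [ 0.5548 -0.023   0.0096] z [-0.006  0.002 -1.   ] y [-0.004  1.     0.002] q [-0.04  0.54 -0.16  0.87  0.   -0.05] F [-0.2 -0.2  6.7] g 0.0185 61.2
d [  1.07  -2.67 -14.04] w [ 0.002 -0.006  0.004] |w|deg 0.4
d [  4.26 -22.87 -14.06] w [ 0.002 -0.006  0.074] |w|deg 4.3
d [  4.19 -22.9   -2.56] w [ 0.002 -0.006  0.074] |w|deg 4.3
```

>>> arm_command(
  increments=[
    {"dx":0,"dy":0,"dz":-1.5,"wx":0,"wy":0,"wz":0,"grip":0.5},
    {"dx":0,"dy":0,"dz":-4,"wx":0,"wy":0,"wz":0,"grip":0.5},
    {"dx":0.2,"dy":-1,"dz":-8,"wx":0,"wy":0,"wz":0,"grip":0.5},
    {"dx":1,"dy":-3.5,"dz":-12,"wx":0,"wy":0,"wz":0.02,"grip":0.5},
    {"dx":2,"dy":-7.5,"dz":-14,"wx":0,"wy":0,"wz":0.03,"grip":0.5},
    {"dx":3,"dy":-12,"dz":-14,"wx":0,"wy":0,"wz":0.05,"grip":0.5},
    {"dx":4,"dy":-16,"dz":-14,"wx":0,"wy":0,"wz":0.074,"grip":0.5},
    {"dx":4.3,"dy":-19.5,"dz":-14,"wx":0,"wy":0,"wz":0.074,"grip":0.5},
    {"dx":4.3,"dy":-22,"dz":-14,"wx":0,"wy":0,"wz":0.074,"grip":0.5},
    {"dx":4.3,"dy":-22.9,"dz":-14,"wx":0,"wy":0,"wz":0.074,"grip":0.5},
  ],
)

```text
clock: 12.35
eef_pos: [0.512, -0.255, 0.1477]
tool_rot: [0.037, 0.999, 0.001, -0.005]
ft_force: [-0.2, -0.2, -1.9]
grip_width: 0.0181
grasp_force: 60.4
```

Run:
```python
from h import *
st(); inc([.514,-.2522,.04],tgt(-4,90)); inc([.514,-.2522,.0266],tgt(-4,90))
ps,ds=shot("side"); X=pts("side",ds)
cv2.imwrite("pics/d1.png",cv2.resize(ps[200:370,310:470,::-1],None,fx=3.5,fy=3.5))
```

```text
12.35 p [ 0.512  -0.255   0.1477] z [-0.009  0.002 -1.   ] y [0.073 0.997 0.001] q [-0.46  0.44  0.06  1.21 -0.   -0.39] F [-0.2 -0.2 -1.9] g 0.0181 60.4
d [-0.28  0.28 10.77] w [ 0.001 -0.009 -0.003] |w|deg 0.6
d [-0.29  0.28 12.11] w [ 0.001 -0.009 -0.003] |w|deg 0.6
```

View pics/d1.png

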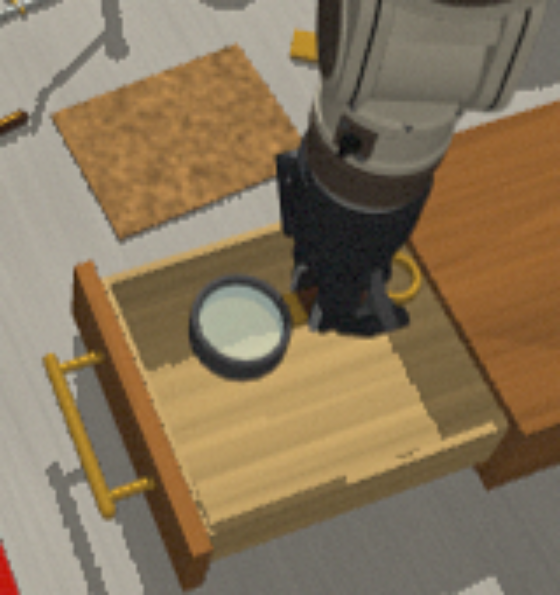

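>>> arm_command(
  increments=[
    {"dx":0,"dy":0.1,"dz":1.5,"wx":0,"wy":0,"wz":0,"grip":0.5},
    {"dx":-0.2,"dy":0.2,"dz":3.5,"wx":0,"wy":-0.005,"wz":0,"grip":0.5},
    {"dx":-0.2,"dy":0.3,"dz":5.5,"wx":0,"wy":-0.009,"wz":0,"grip":0.5},
    {"dx":-0.2,"dy":0.3,"dz":7.5,"wx":0,"wy":-0.009,"wz":0,"grip":0.5},
    {"dx":-0.2,"dy":0.3,"dz":9.2,"wx":0,"wy":-0.009,"wz":0,"grip":0.5},
    {"dx":-0.2,"dy":0.3,"dz":10.4,"wx":0,"wy":-0.009,"wz":0,"grip":0.5},
    {"dx":-0.2,"dy":0.3,"dz":11,"wx":0,"wy":-0.009,"wz":0,"grip":0.5},
    {"dx":-0.2,"dy":0.3,"dz":11.2,"wx":0,"wy":-0.009,"wz":0,"grip":0.5},
    {"dx":-0.2,"dy":0.3,"dz":11.2,"wx":0,"wy":-0.009,"wz":0,"grip":0.5},
  ],
)

```text
clock: 13.3
eef_pos: [0.5146, -0.2493, 0.0367]
tool_rot: [0.035, 0.999, 0.001, 0.001]
ft_force: [0.1, -0.3, -1.1]
grip_width: 0.0181
grasp_force: 60.4
```

Another 10 mm or so to go. I'll lower it in small steps.

>>> arm_command(
  increments=[
    {"dx":0,"dy":0,"dz":0.2,"wx":0,"wy":0,"wz":0,"grip":0.5},
    {"dx":0,"dy":0,"dz":0.4,"wx":0,"wy":0,"wz":0,"grip":0.5},
    {"dx":0,"dy":0,"dz":0.6,"wx":0,"wy":0,"wz":0,"grip":0.5},
    {"dx":0,"dy":0,"dz":0.8,"wx":0,"wy":0,"wz":0,"grip":0.5},
    {"dx":0,"dy":0,"dz":0.8,"wx":0,"wy":0,"wz":0,"grip":0.5},
  ],
)

```text
clock: 13.8
eef_pos: [0.514, -0.2494, 0.0281]
tool_rot: [0.035, 0.999, 0.001, 0.0]
ft_force: [-0.0, 0.7, -1.5]
grip_width: 0.0181
grasp_force: 60.4
```

>>> arm_command(
  increments=[
    {"dx":0,"dy":0,"dz":0.1,"wx":0,"wy":0,"wz":0,"grip":0.5},
    {"dx":0,"dy":0,"dz":0.2,"wx":0,"wy":0,"wz":0,"grip":0.5},
    {"dx":0,"dy":0,"dz":0.2,"wx":0,"wy":0,"wz":0,"grip":0.5},
  ],
)

```text
clock: 14.1
eef_pos: [0.5145, -0.2495, 0.0268]
tool_rot: [0.035, 0.999, 0.001, 0.001]
ft_force: [-0.7, -0.4, 1.8]
grip_width: 0.0186
grasp_force: 60.8
```

>>> arm_command(
  increments=[
    {"dx":0,"dy":0,"dz":0.1,"wx":0,"wy":0,"wz":0,"grip":0.5},
    {"dx":0,"dy":0,"dz":0.1,"wx":0,"wy":0,"wz":0,"grip":2.5},
    {"dx":0,"dy":0,"dz":0.1,"wx":0,"wy":0,"wz":0,"grip":4},
    {"dx":0,"dy":0,"dz":0.1,"wx":0,"wy":0,"wz":0,"grip":4},
    {"dx":0,"dy":0,"dz":0.1,"wx":0,"wy":0,"wz":0,"grip":4},
    {"dx":0,"dy":0,"dz":0,"wx":0,"wy":0,"wz":0,"grip":4},
  ],
)

```text
clock: 14.7
eef_pos: [0.514, -0.2493, 0.026]
tool_rot: [0.035, 0.999, 0.001, 0.0]
ft_force: [-0.2, -0.9, -0.2]
grip_width: 0.04
grasp_force: 0.0
```

>>> arm_command(
  increments=[
    {"dx":0,"dy":0,"dz":-1.5,"wx":0,"wy":0,"wz":0,"grip":4},
    {"dx":0,"dy":0,"dz":-4,"wx":0,"wy":0,"wz":0,"grip":4},
    {"dx":0,"dy":0,"dz":-8,"wx":0,"wy":0,"wz":0,"grip":4},
    {"dx":2,"dy":0,"dz":-11,"wx":0,"wy":0,"wz":0,"grip":4},
    {"dx":6,"dy":0,"dz":-12,"wx":0,"wy":0,"wz":0,"grip":2},
    {"dx":10,"dy":0,"dz":-12,"wx":0,"wy":0,"wz":0,"grip":0},
    {"dx":14,"dy":0,"dz":-12,"wx":0,"wy":0,"wz":0,"grip":0},
    {"dx":18,"dy":0,"dz":-12,"wx":0,"wy":0,"wz":0,"grip":0},
    {"dx":20,"dy":0,"dz":-12,"wx":0,"wy":0,"wz":0,"grip":0},
    {"dx":20,"dy":0,"dz":-12,"wx":0,"wy":0,"wz":0,"grip":0},
  ],
)

```text
clock: 15.7
eef_pos: [0.312, -0.2349, 0.1463]
tool_rot: [0.036, 0.999, 0.001, -0.0]
ft_force: [-0.0, -0.2, 0.2]
grip_width: 0.0004
grasp_force: 0.0
```

Run:
```python
from h import *
st()
ps,ds=shot("side"); X=pts("side",ds)
cv2.imwrite("pics/d2.png",cv2.resize(ps[200:370,300:480,::-1],None,fx=3.5,fy=3.5))
h=cv2.cvtColor(ps[...,::-1].copy(),40)
m=np.all((X>[.415,-.32,.028])&(X<[.6,-.18,.06]),-1); P=X[m]; print(len(P))
for a in np.arange(.42,.6,.015):
    q=P[(P[:,0]>a)&(P[:,0]<a+.015)]
    if len(q): print(a.round(3),len(q),np.median(q[:,2]).round(4),np.percentile(q[:,1],[2,50,98]).round(4))
P=X[np.all((X>[.32,-.42,.05])&(X<[.368,-.10,.08]),-1)]; print("bar",np.median(P,0))
```

```text
15.7 p [ 0.312  -0.2349  0.1463] z [-0.     0.002 -1.   ] y [0.072 0.997 0.002] q [-0.65  0.09 -0.41  1.07  0.   -0.57] F [-0.  -0.2  0.2] g 0.0004 0.0
885
0.42 51 0.0436 [-0.2634 -0.2489 -0.2318]
0.435 137 0.0405 [-0.2749 -0.2483 -0.2187]
0.45 162 0.0399 [-0.2778 -0.248  -0.2167]
0.465 154 0.0402 [-0.2767 -0.2473 -0.2199]
0.48 82 0.043 [-0.267  -0.2462 -0.2271]
0.495 54 0.0405 [-0.2602 -0.2515 -0.2402]
0.51 49 0.0403 [-0.261  -0.2531 -0.2419]
0.525 55 0.0406 [-0.2625 -0.2532 -0.2411]
0.54 50 0.0402 [-0.2629 -0.2545 -0.2427]
0.555 42 0.0386 [-0.2718 -0.2655 -0.239 ]
0.57 45 0.0383 [-0.2713 -0.2501 -0.2387]
0.585 4 0.0379 [-0.2581 -0.2543 -0.2057]
bar [ 0.35278543 -0.26196844  0.06673732]
```

View pics/d2.png

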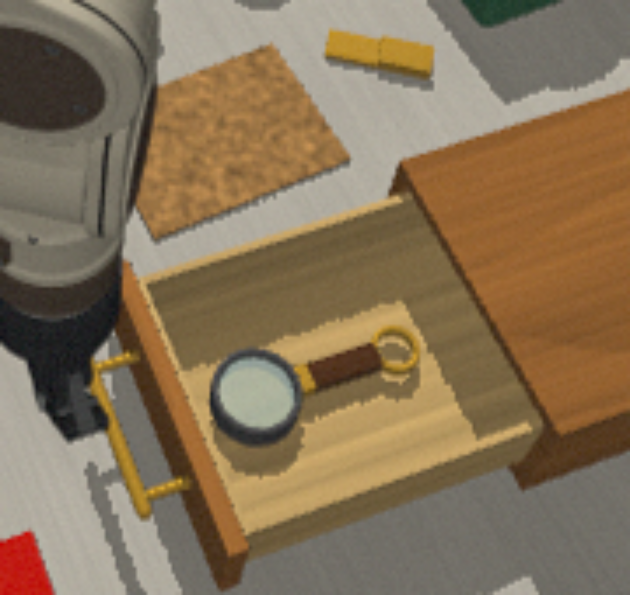

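Viewed: the loupe lies flat in the drawer, lens to the front and eye to the back. The fingers, now shut, go down in front of the bar handle.

>>> arm_command(
  increments=[
    {"dx":0,"dy":-0.2,"dz":3,"wx":0,"wy":0,"wz":0,"grip":0},
    {"dx":0,"dy":-0.4,"dz":6.5,"wx":0,"wy":0,"wz":0,"grip":0},
    {"dx":0,"dy":-0.4,"dz":9.5,"wx":0,"wy":0,"wz":0,"grip":0},
    {"dx":0,"dy":-0.4,"dz":10,"wx":0,"wy":0,"wz":0,"grip":0},
    {"dx":-0.5,"dy":-0.4,"dz":10,"wx":0,"wy":0,"wz":0,"grip":0},
    {"dx":-1,"dy":-0.4,"dz":10,"wx":0,"wy":0,"wz":0,"grip":0},
    {"dx":-1.4,"dy":-0.4,"dz":10,"wx":0,"wy":0,"wz":0,"grip":0},
    {"dx":-1.8,"dy":-0.4,"dz":10,"wx":0,"wy":0,"wz":0,"grip":0},
    {"dx":-2.2,"dy":-0.4,"dz":10,"wx":0,"wy":0,"wz":0,"grip":0},
    {"dx":-2.6,"dy":-0.4,"dz":10,"wx":0,"wy":0,"wz":0,"grip":0},
  ],
)

```text
clock: 16.75
eef_pos: [0.3406, -0.2415, 0.0467]
tool_rot: [0.035, 0.999, 0.0, 0.0]
ft_force: [-0.8, -0.3, 0.6]
grip_width: -0.0001
grasp_force: 0.6
```

>>> arm_command(
  increments=[
    {"dx":-0.3,"dy":0,"dz":0,"wx":0,"wy":0,"wz":0,"grip":0},
    {"dx":-0.6,"dy":0,"dz":0,"wx":0,"wy":0,"wz":0,"grip":0},
    {"dx":-1,"dy":0,"dz":0,"wx":0,"wy":0,"wz":0,"grip":0},
    {"dx":-1.5,"dy":0,"dz":0,"wx":0,"wy":0,"wz":0,"grip":0},
    {"dx":-2,"dy":0,"dz":0,"wx":0,"wy":0,"wz":0,"grip":0},
    {"dx":-2.5,"dy":0,"dz":0,"wx":0,"wy":0,"wz":0,"grip":0},
    {"dx":-3,"dy":0,"dz":0,"wx":0,"wy":0,"wz":0,"grip":0},
  ],
)

```text
clock: 17.45
eef_pos: [0.3707, -0.2434, 0.0462]
tool_rot: [0.035, 0.999, 0.001, 0.0]
ft_force: [-1.5, 0.2, 0.5]
grip_width: -0.0001
grasp_force: 0.6
```

```bash
cat > bar.py <<'E'
from h import *
st()
ps,ds=shot("side"); X=pts("side",ds); h=cv2.cvtColor(ps[...,::-1].copy(),40)
g=(h[...,0]>15)&(h[...,0]<28)&(h[...,1]>120)&np.all((X>[.33,-.36,.055])&(X<[.62,-.15,.076]),-1)
P=X[g]; print("bar pts",len(P),np.median(P,0).round(3))
P=X[np.all((X>[.36,-.37,.079])&(X<[.63,-.15,.093]),-1)]; print("panel/top edge",len(P),np.percentile(P[:,0],[2,50,98]).round(3))
E
python3 bar.py
```

```text
17.45 p [ 0.3707 -0.2434  0.0462] z [ 0.001  0.002 -1.   ] y [0.07  0.998 0.002] q [-0.58  0.31 -0.43  0.83  0.   -0.51] F [-1.5  0.2  0.5] g -0.0001 0.6
bar pts 163 [ 0.415 -0.292  0.066]
panel/top edge 683 [0.415 0.43  0.623]
```

```bash
cat > bar.py <<'E'
from h import *
st()
ps,ds=shot("side"); X=pts("side",ds)
def edge(X,t):
    for y0,y1 in((-.345,-.31),(-.20,-.15)):
        P=X[np.all((X>[.34,y0,.081])&(X<[.63,y1,.093]),-1)]; print(t,y0,len(P),np.percentile(P[:,0],[5,25,50]).round(3) if len(P) else "")
edge(X,"now"); edge(pts("side",np.load("pics/side0.npy")),"start")
E
python3 bar.py
```

```text
17.5 p [ 0.3719 -0.2437  0.0464] z [ 0.002  0.001 -1.   ] y [0.069 0.998 0.001] q [-0.58  0.31 -0.43  0.83  0.   -0.51] F [0.9 0.1 0.3] g -0.0001 0.0
now -0.345 140 [0.417 0.42  0.425]
now -0.2 32 [0.558 0.604 0.623]
start -0.345 138 [0.381 0.385 0.39 ]
start -0.2 174 [0.392 0.396 0.401]
```

>>> arm_command(
  increments=[
    {"dx":-0.4,"dy":0,"dz":0,"wx":0,"wy":0,"wz":0,"grip":0},
    {"dx":-1,"dy":0,"dz":0,"wx":0,"wy":0,"wz":0,"grip":0},
    {"dx":-1.6,"dy":0,"dz":0,"wx":0,"wy":0,"wz":0,"grip":0},
    {"dx":-2.3,"dy":0,"dz":0,"wx":0,"wy":0,"wz":0,"grip":0},
    {"dx":-3,"dy":0,"dz":0,"wx":0,"wy":0,"wz":0,"grip":0},
    {"dx":-3.7,"dy":0,"dz":0,"wx":0,"wy":0,"wz":0,"grip":0},
    {"dx":-4.4,"dy":0,"dz":0,"wx":0,"wy":0,"wz":0,"grip":0},
    {"dx":-5.1,"dy":0,"dz":0,"wx":0,"wy":0,"wz":0,"grip":0},
    {"dx":-5.8,"dy":0,"dz":0,"wx":0,"wy":0,"wz":0,"grip":0},
    {"dx":-6.5,"dy":0,"dz":0,"wx":0,"wy":0,"wz":0,"grip":0},
  ],
)

```text
clock: 18.55
eef_pos: [0.4357, -0.2479, 0.0462]
tool_rot: [0.035, 0.999, 0.001, 0.0]
ft_force: [-1.3, 0.0, 0.2]
grip_width: -0.0002
grasp_force: 0.6
```

>>> arm_command(
  increments=[
    {"dx":-0.7,"dy":0,"dz":0,"wx":0,"wy":0,"wz":0,"grip":0},
    {"dx":-1.4,"dy":0,"dz":0,"wx":0,"wy":0,"wz":0,"grip":0},
    {"dx":-2.1,"dy":0,"dz":0,"wx":0,"wy":0,"wz":0,"grip":0},
    {"dx":-2.8,"dy":0,"dz":0,"wx":0,"wy":0,"wz":0,"grip":0},
    {"dx":-3.5,"dy":0,"dz":0,"wx":0,"wy":0,"wz":0,"grip":0},
    {"dx":-4.2,"dy":0,"dz":0,"wx":0,"wy":0,"wz":0,"grip":0},
    {"dx":-4.9,"dy":0,"dz":0,"wx":0,"wy":0,"wz":0,"grip":0},
    {"dx":-5.5,"dy":0,"dz":0,"wx":0,"wy":0,"wz":0,"grip":0},
    {"dx":-6,"dy":0,"dz":0,"wx":0,"wy":0,"wz":0,"grip":0},
  ],
)

```text
clock: 19.45
eef_pos: [0.4957, -0.2522, 0.0464]
tool_rot: [0.035, 0.999, 0.001, 0.001]
ft_force: [-1.6, 0.3, -0.2]
grip_width: -0.0001
grasp_force: 0.6
```

```bash
python3 bar.py
```

```text
19.45 p [ 0.4957 -0.2522  0.0464] z [ 0.001  0.001 -1.   ] y [0.07  0.998 0.001] q [-0.47  0.5  -0.13  0.94  0.   -0.4 ] F [-1.6  0.3 -0.2] g -0.0001 0.6
now -0.345 126 [0.541 0.543 0.548]
now -0.2 0 
start -0.345 138 [0.381 0.385 0.39 ]
start -0.2 174 [0.392 0.396 0.401]
```

>>> arm_command(
  increments=[
    {"dx":-0.5,"dy":0,"dz":0,"wx":0,"wy":0,"wz":0,"grip":0},
    {"dx":-1,"dy":0,"dz":0,"wx":0,"wy":0,"wz":0,"grip":0},
    {"dx":-1.5,"dy":0,"dz":0,"wx":0,"wy":0,"wz":0,"grip":0},
    {"dx":-2,"dy":0,"dz":0,"wx":0,"wy":0,"wz":0,"grip":0},
    {"dx":-2.4,"dy":0,"dz":0,"wx":0,"wy":0,"wz":0,"grip":0},
    {"dx":-2.8,"dy":0,"dz":0,"wx":0,"wy":0,"wz":0,"grip":0},
    {"dx":-3.1,"dy":0,"dz":0,"wx":0,"wy":0,"wz":0,"grip":0},
    {"dx":-3.3,"dy":0,"dz":0,"wx":0,"wy":0,"wz":0,"grip":0},
    {"dx":-3.5,"dy":0,"dz":0,"wx":0,"wy":0,"wz":0,"grip":0},
  ],
)

```text
clock: 20.4
eef_pos: [0.53, -0.2546, 0.0464]
tool_rot: [0.035, 0.999, 0.001, 0.0]
ft_force: [-2.0, -0.9, 0.3]
grip_width: -0.0002
grasp_force: 0.5
```

```bash
python3 bar.py
```

```text
20.4 p [ 0.53   -0.2546  0.0464] z [ 0.001  0.001 -1.   ] y [0.07  0.998 0.001] q [-0.45  0.55 -0.04  0.98  0.   -0.38] F [-2.  -0.9  0.3] g -0.0002 0.5
now -0.345 122 [0.575 0.577 0.582]
now -0.2 0 
start -0.345 138 [0.381 0.385 0.39 ]
start -0.2 174 [0.392 0.396 0.401]
```

>>> arm_command(
  increments=[
    {"dx":-0.2,"dy":0,"dz":0,"wx":0,"wy":0,"wz":0,"grip":0},
    {"dx":-0.4,"dy":0,"dz":0,"wx":0,"wy":0,"wz":0,"grip":0},
    {"dx":-0.6,"dy":0,"dz":0,"wx":0,"wy":0,"wz":0,"grip":0},
    {"dx":-0.8,"dy":0,"dz":0,"wx":0,"wy":0,"wz":0,"grip":0},
  ],
)

```text
clock: 20.85
eef_pos: [0.538, -0.255, 0.0463]
tool_rot: [0.035, 0.999, 0.001, 0.0]
ft_force: [-1.4, 0.3, -0.2]
grip_width: -0.0001
grasp_force: 0.5
```

>>> arm_command(
  increments=[
    {"dx":-0.2,"dy":0,"dz":0,"wx":0,"wy":0,"wz":0,"grip":0},
    {"dx":-0.4,"dy":0,"dz":0,"wx":0,"wy":0,"wz":0,"grip":0},
    {"dx":-0.6,"dy":0,"dz":0,"wx":0,"wy":0,"wz":0,"grip":0},
    {"dx":-0.6,"dy":0,"dz":0,"wx":0,"wy":0,"wz":0,"grip":0},
  ],
)

```text
clock: 21.25
eef_pos: [0.5445, -0.2555, 0.0464]
tool_rot: [0.035, 0.999, 0.001, 0.001]
ft_force: [0.3, 0.3, 0.1]
grip_width: -0.0001
grasp_force: 0.0
```

>>> arm_command(
  increments=[
    {"dx":-0.2,"dy":0,"dz":0,"wx":0,"wy":0,"wz":0,"grip":0},
    {"dx":-0.4,"dy":0,"dz":0,"wx":0,"wy":0,"wz":0,"grip":0},
    {"dx":-0.5,"dy":0,"dz":0,"wx":0,"wy":0,"wz":0,"grip":0},
  ],
)

```text
clock: 21.55
eef_pos: [0.5491, -0.2559, 0.0464]
tool_rot: [0.035, 0.999, 0.001, 0.0]
ft_force: [-1.2, -0.2, 1.3]
grip_width: -0.0003
grasp_force: 0.5
```

```bash
python3 bar.py
```

```text
21.55 p [ 0.5491 -0.2559  0.0464] z [ 0.001  0.002 -1.   ] y [0.07  0.998 0.002] q [-0.44  0.58  0.02  1.01  0.   -0.37] F [-1.2 -0.2  1.3] g -0.0003 0.5
now -0.345 112 [0.594 0.597 0.601]
now -0.2 0 
start -0.345 138 [0.381 0.385 0.39 ]
start -0.2 174 [0.392 0.396 0.401]
```

>>> arm_command(
  increments=[
    {"dx":-0.2,"dy":0,"dz":0,"wx":0,"wy":0,"wz":0,"grip":0},
    {"dx":-0.4,"dy":0,"dz":0,"wx":0,"wy":0,"wz":0,"grip":0},
    {"dx":-0.6,"dy":0,"dz":0,"wx":0,"wy":0,"wz":0,"grip":0},
    {"dx":-0.6,"dy":0,"dz":0,"wx":0,"wy":0,"wz":0,"grip":0},
  ],
)

```text
clock: 22.0
eef_pos: [0.5513, -0.256, 0.0462]
tool_rot: [0.035, 0.999, 0.001, -0.003]
ft_force: [-10.6, 0.5, 7.7]
grip_width: -0.0003
grasp_force: 5.0
```

```bash
python3 bar.py
python3 - <<'E'
from h import *
S=pts("side",np.load("pics/side0.npy"))
P=S[np.all((S>[.55,-.345,.094])&(S<[.98,-.31,.115]),-1)]; print("cab front edge at y~-.33",np.percentile(P[:,0],[0,2,5]).round(3))
E
```

```text
22.0 p [ 0.5513 -0.256   0.0462] z [-0.006  0.002 -1.   ] y [0.07  0.998 0.002] q [-0.43  0.59  0.03  1.02 -0.   -0.36] F [-10.6   0.5   7.7] g -0.0003 5.0
now -0.345 119 [0.596 0.598 0.603]
now -0.2 0 
start -0.345 138 [0.381 0.385 0.39 ]
start -0.2 174 [0.392 0.396 0.401]
cab front edge at y~-.33 [0.61  0.614 0.622]
```

The force rises to 11 N with the panel at the cabinet front, so the drawer is shut. I'll back off.

>>> arm_command(
  increments=[
    {"dx":0.5,"dy":0,"dz":0,"wx":0,"wy":0,"wz":0,"grip":0},
    {"dx":2,"dy":0,"dz":0,"wx":0,"wy":0,"wz":0,"grip":0},
    {"dx":4,"dy":0,"dz":0,"wx":0,"wy":0,"wz":0,"grip":0},
    {"dx":6,"dy":0,"dz":-3,"wx":0,"wy":0,"wz":0,"grip":0},
    {"dx":8,"dy":0,"dz":-7,"wx":0,"wy":0,"wz":0,"grip":0},
    {"dx":10,"dy":0,"dz":-10,"wx":0,"wy":0,"wz":0,"grip":0},
    {"dx":10,"dy":0,"dz":-10,"wx":0,"wy":0,"wz":0,"grip":0},
    {"dx":10,"dy":0,"dz":-10,"wx":0,"wy":0,"wz":0,"grip":0},
    {"dx":10,"dy":0,"dz":-10,"wx":0,"wy":0,"wz":0,"grip":0},
  ],
)

```text
clock: 22.95
eef_pos: [0.4552, -0.2493, 0.1455]
tool_rot: [0.035, 0.999, 0.001, 0.0]
ft_force: [-0.2, -0.3, 0.0]
grip_width: -0.0003
grasp_force: 0.0
```

```bash
python3 bar.py && python3 -c "
from h import *
print(job.job_done())"
```

```text
22.95 p [ 0.4552 -0.2493  0.1455] z [ 0.001  0.002 -1.   ] y [0.069 0.998 0.002] q [-0.5   0.33 -0.1   1.14  0.   -0.43] F [-0.2 -0.3  0. ] g -0.0003 0.0
now -0.345 116 [0.596 0.598 0.603]
now -0.2 127 [0.607 0.609 0.614]
start -0.345 138 [0.381 0.385 0.39 ]
start -0.2 174 [0.392 0.396 0.401]
the job is handed in; nothing more can be done
None
```

The job is handed in, with no verdict returned: the loupe came off its hook, was laid flat on the cork mat and released, then laid in the drawer lens to the front, and the drawer was pushed shut at about 23 s; I viewed 11 pictures, one over the limit of 10, and did not re-measure the bystanders at the end.

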